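# Clear a polished batch of watch cases to the inspection rail

### The job

The batch is polished and has to go up for inspection clean: first switch the polisher off at its toggle, then screw the loose caps of both paste jars down tight so that no grit gets about, and only then lay every polished watch case from the pad on the narrow sloping ledge of the inspection rail. Each case lies flat on the ledge with its lugs pointing up and down the slope and the lower pair up against the lip, none touching another. The finish marks easily: grip the cases with a light force, do not press them onto the ledge, and leave the felt wheel, the compound bar and the brush where they are.

Things in the scene. Friction and masses are not known exactly. Their poses are not given: they have to be found in the camera images.
- case1: polished steel watch case, flat on a dark pad (530 x 140 mm, top at z 0.003) or absent: open ring with two lug pairs, 48 mm over the lugs (its x), 40 mm over the flat flanks (its y; grip here), 12 mm thick (z). Origin at its centre, 6 mm above what it lies on. Same from both faces and ends. About 50 g. Marked if the two fingers together bear on it with over 90 N: grip with 20 to 25 N.
- case2: polished steel watch case, flat on a dark pad (530 x 140 mm, top at z 0.003) or absent: open ring with two lug pairs, 48 mm over the lugs (its x), 40 mm over the flat flanks (its y; grip here), 12 mm thick (z). Origin at its centre, 6 mm above what it lies on. Same from both faces and ends. About 50 g. Marked if the two fingers together bear on it with over 90 N: grip with 20 to 25 N.
- case3: polished steel watch case, flat on a dark pad (530 x 140 mm, top at z 0.003) or absent: open ring with two lug pairs, 48 mm over the lugs (its x), 40 mm over the flat flanks (its y; grip here), 12 mm thick (z). Origin at its centre, 6 mm above what it lies on. Same from both faces and ends. About 50 g. Marked if the two fingers together bear on it with over 90 N: grip with 20 to 25 N.
- case4: polished steel watch case, flat on a dark pad (530 x 140 mm, top at z 0.003) or absent: open ring with two lug pairs, 48 mm over the lugs (its x), 40 mm over the flat flanks (its y; grip here), 12 mm thick (z). Origin at its centre, 6 mm above what it lies on. Same from both faces and ends. About 50 g. Marked if the two fingers together bear on it with over 90 N: grip with 20 to 25 N.
- case5: polished steel watch case, flat on a dark pad (530 x 140 mm, top at z 0.003) or absent: open ring with two lug pairs, 48 mm over the lugs (its x), 40 mm over the flat flanks (its y; grip here), 12 mm thick (z). Origin at its centre, 6 mm above what it lies on. Same from both faces and ends. About 50 g. Marked if the two fingers together bear on it with over 90 N: grip with 20 to 25 N.
- case6: polished steel watch case, flat on a dark pad (530 x 140 mm, top at z 0.003) or absent: open ring with two lug pairs, 48 mm over the lugs (its x), 40 mm over the flat flanks (its y; grip here), 12 mm thick (z). Origin at its centre, 6 mm above what it lies on. Same from both faces and ends. About 50 g. Marked if the two fingers together bear on it with over 90 N: grip with 20 to 25 N.
- ledge: top of the fixed inspection rail: 460 mm long, 34 mm deep, sloping 18 degrees, low edge nearer the robot with a lip 6 mm high, 4 thick; ends and back open. Origin on the face at the lip's foot, mid-length, 40 mm up; x up the slope (face 0 to 0.034), y along it, z out of the face. Case against the lip: centre x 0.024, z 0.006. Top edge 51 mm up, solid below. Press under 30 N.
- cap1 (a joint): angle of the screw cap of paste jar 1 (rad): 0 = screwed down tight, at its stop; grows anticlockwise seen from above, up to 3.0. Starts at 1.8 to 2.7, stays where left (0.05 N m of friction). The jar is fixed: white, 62 mm wide, in a dark holder 76 mm square screwed to the bench.
- cap1_top (a point): centre of the top of jar 1's cap: a black fluted disc 52 mm in diameter (54 over the flutes) and 18 mm high, top 60 mm above the bench, axis vertical. A thin light mark on the top points along the point's -x.
- cap2 (a joint): angle of the screw cap of paste jar 2, as cap1
- cap2_top (a point): centre of the top of jar 2's cap, as cap1_top
- toggle (a joint): angle of the polisher's toggle (rad): 0 = running, leaning 0.45 rad from the upright towards the side of the box that faces the robot; pushed away from the robot it swings to 0.9 = off, leaning 0.45 rad the other way. It stays where it is left; about 0.06 N m moves it.
- toggle_tip (a point): end of the toggle: a black bat 12 mm thick, 46 mm from its pivot
- switchbox: grey switch box of the polisher, 100 x 72 mm and 40 mm high, fixed to the bench; origin at the centre of its underside, its x axis points away from the robot. The toggle's pivot is 42 mm above the origin, its axis along y; the toggle swings towards +x to switch off.
- felt_wheel: bystander: loose pale felt wheel lying flat, 90 mm in diameter, 18 mm thick; leave alone
- compound_bar: bystander: loose brown bar of polishing compound, 100 x 42 x 40 mm; leave alone
- brush: bystander: loose hand brush 170 mm long lying on the bench; leave alone
Things that resemble listed ones, but are neither listed nor needed, are in the scene too. What is shaped like the case6 but purple is not meant. What is shaped like the case5 but red is not meant.

How it is judged:
By the outcome, as a careful person would: the job done as asked, in the order asked, and still so for the second after the job is handed in, with the robot touching nothing.
Of case1, case2, case3, case4, case5, case6 only 4 to 6 are there at a start; the rules pass over those that are not, and their reading is None.
At some moment in a run one of case1, case2, case3, case4, case5, case6 may be knocked a few centimetres aside while the robot is not near it.
Once in a run the grip may slacken for a moment while it holds something.
It also fails if it takes over 210 s, if anything falls off the work surface, if the arm or the gripper's body presses on something with over 40 N, if the wrist force passes 120 N, or if a joint passes its speed limit or range.

### The arm

A 7-joint arm with a two-finger parallel gripper is mounted at the origin on the work surface. World frame = base frame: x ahead of the robot, y to its left, z up, the work surface at z = 0. Lengths are in m, angles in rad, forces in N, time in s.
With the tool pointing down it reaches from about 0.4 to 0.85 m from the base axis. Payload 4.5 kg.
Tool frame: the origin (TCP) lies between the finger pads; the fingertips stand r.tip_reach ahead of it and the grasp point (between the pads) lies 3 mm ahead of it (r.tip_reach is the distance from the TCP to the fingertips, in m); z points along the fingers, y is the line along which they close (so a half turn about z gives the same grasp; the last joint's range is limited). The gripper opens to 88 mm and grips with 3 to 60 N. Pads are 18 mm wide; open, the fingers measure 123 mm over their backs; the gripper's body (75 mm by 187 mm) begins 45 mm behind the grasp point.
Start: joints at [1.362, 0.689, -0.195, 1.565, 0.157, 0.902, -0.215], TCP at [0.15, -0.607, 0.261] pointing down, gripper open.
Joint ranges: [-3.01, 3.01], [-0.46, 2.08], [-1.47, 1.51], [0.13, 2.56], [-1, 4.14], [0.04, 2.09], [-2.66, 2.66]. Speed limits (rad/s): [2.57, 2.57, 3.14, 3.14, 3.14, 3.14, 3.14].

### API

Orientations are given as a unit quaternion [x, y, z, w].
In Python, from plant import r gives the robot as it stands.
- The arm moves only by the tool step_arm, never from a script. Its argument "motion" is a list of rows, each an object with "dp": the shift along the tool's x, y, z in mm, a list of three; "twist": the turn, a rotation vector about the tool's x, y, z in rad, a list of three; "hand": the opening, from -1 (shut) to 1 (fully open). In form: [{"dp": [dx, dy, dz], "twist": [rx, ry, rz], "hand": hand}, ...]. A call has 1 to 5 rows; each row is the pose to reach, as a shift and turn from the pose commanded when the call began, along the tool's axes at that moment; what a row does not reach only later rows make up. A row lasts 1/8 s, in which the tool goes at most 62.5 mm and 10.7 degrees, less where a joint would pass 70% of its speed; a pose out of reach is approached as far as the arm can. A call with a gripper value outside its range is refused whole. The fingers move at their own pace and stop on an object; "force" is the grip in N (left out, the last holds). Time passes only in rows, so rows that repeat a pose let the fingers close. It gives the time, the measured TCP pose, the force, the opening and the grip force at its end, in the units of the state.
- r.get_state(): the state, without advancing time (a new reading comes with each control period).
- r.snapshot(name): name is "side" or "top"; returns a dict with "pixels" (480x640x3 uint8, red, green, blue), "depth" (480x640 float32, m along the optical axis (not along the pixel's ray), 0 where there is no reading), "fx", "fy", "cx", "cy" (pixels), "xyz" and "orientation" of the camera in the world. Camera axes: x right, y down, z forward; pixel columns grow to the right and rows downward; lengths in m; the calibration is good to about 2 mm. A picture is of the moment at which its call begins.
- r.finish_job(): hands the job in; it is judged then, once.
Trained networks look in the newest picture that a camera, given by its name, has taken for a name from the list of things; names that differ only in an ending like _2 or _b are one class to them, and where a whole thing is asked for, a point or a joint stands for the part that bears it (a point fixed in the world has none). Each returns a list of dicts, best first, with "score" (0 to 1); they miss things now and then, are a little off and sometimes report something else, mostly with a low value. They report only what shows in the picture. A call takes as long as a camera call. They do not tell look-alikes from the thing itself.
- r.search_frame(camera, thing): "at" ([x, y, z] in m, in the coordinates of the camera as it stood for that picture, good to about 4 mm: the middle of the surface that is visible of it).
The state is a dict: "clock": time; "q": joint angles; "qd": joint speeds; "joint_torque": joint torques, N m; "tool_pos": TCP position; "eef_rot": TCP orientation; "contact_force": force on the tool from outside, world axes, zero at the start; "moment": the same for the moment, N m; "opening": opening from 0.0 (shut) to 1.0 (fully open); "finger_force": force on a finger pad.
Only numpy, scipy, OpenCV 4.12 (cv2) and the standard library are available. Lean on these libraries where they do the work, as an engineer would, in place of code of your own. Each camera call takes 0.05 s, during which the arm holds its last target. There are 200 camera calls.

## Working session

There is one attempt and no reset: what is moved stays moved. The work goes in short steps, Python scripts to look and compute and a tool call to move; the robot and the scene stay as the last step left them, time stands still between calls to the robot, and variables do not carry over. Pictures are saved under pics/ and viewed, at most 14 in all, crops included, and the job is handed in when it is done.

Besides the shell and the picture viewer there is one more tool, called after "Emit:" as name([rows], argument=value, ...), one row to a line, values as JSON. step_arm: Moves the arm, as the interface text tells. Its arguments: {"type":"object","properties":{"motion":{"type":"array"},"force":{"type":"number"}},"required":["motion"]}

```bash
ls; mkdir -p pics; cat > h.py <<'E'
import numpy as np, cv2
from scipy.spatial.transform import Rotation as R
from plant import r
def snap(n,f=None):
    s=r.snapshot(n)
    if f: cv2.imwrite('pics/'+f,s['pixels'][:,:,::-1])
    return s
def world(s,p): return R.from_quat(s['orientation']).apply(p)+np.array(s['xyz'])
def cloud(s):
    v,u=np.mgrid[:480,:640]; d=s['depth']
    p=np.stack([(u-s['cx'])/s['fx']*d,(v-s['cy'])/s['fy']*d,d],-1)
    return world(s,p.reshape(-1,3)).reshape(480,640,3)
def proj(s,p):
    c=R.from_quat(s['orientation']).inv().apply(np.array(p)-np.array(s['xyz']))
    return c[0]/c[2]*s['fx']+s['cx'],c[1]/c[2]*s['fy']+s['cy']
E
cat > look.py <<'E'
from h import *
np.set_printoptions(precision=4,suppress=True)
for c in ['top','side']:
    s=snap(c,c+'0.png'); print(c,s['xyz'],s['orientation'],s['fx'])
    np.savez(c+'0.npz',**s)
    for t in ['case1','ledge','cap1_top','toggle_tip','switchbox','felt_wheel','compound_bar','brush']:
        print(t,[(np.round(world(s,d['at']),3).tolist(),round(d['score'],2),np.round(proj(s,world(s,d['at']))).tolist()) for d in r.search_frame(c,t)])
print(r.get_state(),r.tip_reach)
E
python3 look.py
```

```text
pics
top [0.1748 0.0028 1.504 ] [-0.6987  0.7087 -0.0655  0.0726] 576.2820252043163
case1 [([0.324, -0.251, 0.013], 0.66, [419.0, 288.0]), ([0.481, -0.219, 0.015], 0.48, [404.0, 228.0]), ([0.311, -0.17, 0.01], 0.48, [388.0, 293.0])]
ledge [([0.628, -0.027, 0.043], 0.61, [330.0, 172.0])]
cap1_top [([0.468, -0.34, 0.06], 0.89, [454.0, 229.0]), ([0.438, -0.145, 0.015], 0.39, [377.0, 245.0])]
toggle_tip [([0.44, -0.145, 0.016], 0.6, [377.0, 244.0])]
switchbox [([0.455, 0.339, 0.037], 0.69, [191.0, 239.0])]
felt_wheel [([0.649, 0.365, 0.019], 0.68, [185.0, 170.0])]
compound_bar [([0.269, 0.324, 0.04], 0.9, [194.0, 311.0]), ([0.465, 0.047, 0.01], 0.28, [304.0, 236.0])]
brush [([0.271, 0.323, 0.042], 0.7, [194.0, 311.0]), ([0.235, -0.373, 0.016], 0.61, [469.0, 322.0])]
side [0.3413 1.0285 0.6712] [-0.0327  0.8646 -0.5005  0.0288] 546.1087134760236
case1 [([0.466, -0.039, 0.015], 0.69, [312.0, 253.0]), ([0.331, -0.243, 0.013], 0.62, [372.0, 215.0]), ([0.308, -0.163, 0.011], 0.56, [381.0, 231.0]), ([0.47, 0.141, 0.013], 0.5, [301.0, 301.0]), ([0.466, 0.053, 0.01], 0.49, [308.0, 278.0]), ([0.4
[... 368 characters left out ...]
379.0])]
compound_bar [([0.276, 0.355, 0.04], 0.87, [403.0, 369.0]), ([0.589, -0.342, 0.062], 0.17, [278.0, 180.0])]
brush [([0.247, -0.362, 0.019], 0.87, [402.0, 194.0])]
{'clock': 0.9, 'q': array([ 1.3618,  0.6891, -0.1946,  1.5653,  0.1573,  0.9025, -0.2151]), 'qd': array([ 0.0008,  0.0011, -0.0001, -0.0002,  0.0008, -0.0018,  0.0004]), 'joint_torque': array([  0.0001, -52.7482,  -1.267 , -15.3747,  -0.0519,  -0.0009,
        -0.    ]), 'tool_pos': array([ 0.1503, -0.6067,  0.2608]), 'eef_rot': array([0.9926, 0.1211, 0.    , 0.    ]), 'contact_force': array([ 0.7393, -0.2305,  0.194 ]), 'moment': array([ 0.0672, -0.0145, -0.0219]), 'finger_force': 0.0, 'opening': 0.9977446044157426} 0.022
```

```bash
python3 - <<'E'
import cv2
a=cv2.imread('pics/top0.png')[130:340,160:500]
cv2.imwrite('pics/top0c.png',cv2.resize(a,None,fx=2.35,fy=2.35,interpolation=cv2.INTER_CUBIC))
E
```

```text
(no output)
```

View pics/top0c.png

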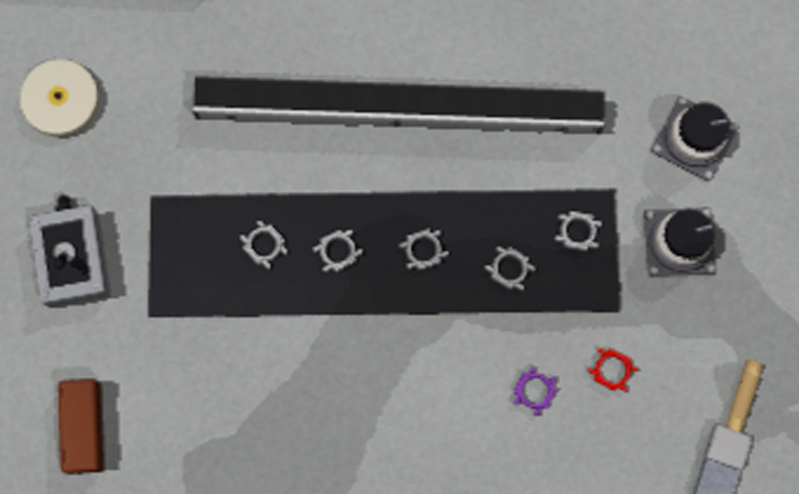

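View pics/side0.png

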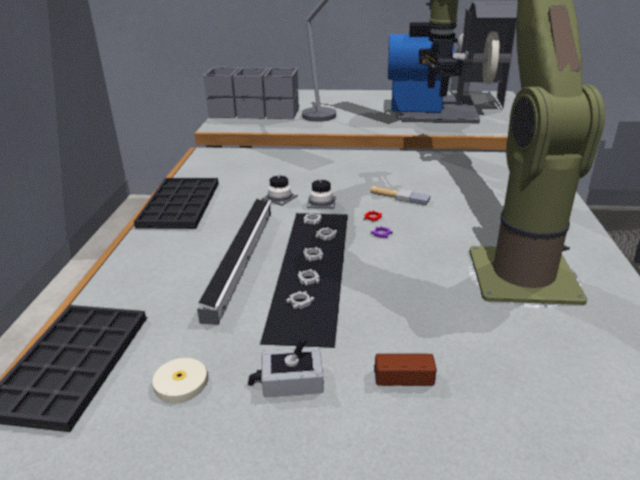

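Both pictures show five steel cases on the pad, at crop px (263,243), (338,250), (423,248), (510,268) and (578,230). The purple and red rings lie off the pad. Jars are on the right, the switch box on the left, and the rail behind the pad. Next I measure everything precisely.

```bash
cat >> h.py <<'E'
from scipy.optimize import minimize
def plane(s,z):
    """world xy of every pixel's ray at height z"""
    v,u=np.mgrid[:480,:640]
    d=np.stack([(u-s['cx'])/s['fx'],(v-s['cy'])/s['fy'],np.ones(u.shape)],-1).reshape(-1,3)
    d=R.from_quat(s['orientation']).apply(d); o=np.array(s['xyz'])
    return (o+d*((z-o[2])/d[:,2])[:,None])[:,:2].reshape(480,640,2)
def ortho(s,z,c,half,res=0.0005):
    """metric crop: rows = +x down to -x, cols = +y to -y (res m/px), at height z"""
    n=int(2*half/res)+1; g=(np.arange(n)-n//2)*res
    X,Y=np.meshgrid(c[0]-g,c[1]-g,indexing='ij')
    P=np.stack([X,Y,np.full(X.shape,z)],-1).reshape(-1,3)
    k=R.from_quat(s['orientation']).inv().apply(P-np.array(s['xyz']))
    m=np.stack([k[:,0]/k[:,2]*s['fx']+s['cx'],k[:,1]/k[:,2]*s['fy']+s['cy']],-1).reshape(n,n,2).astype(np.float32)
    return cv2.remap(s['pixels'],m,None,cv2.INTER_CUBIC),X,Y
def casefit(s,c,z):
    """refine centre and lug axis angle (mod pi)"""
    im,X,Y=ortho(s,z,c,0.04,0.001)
    hsv=cv2.cvtColor(im,cv2.COLOR_RGB2HSV).astype(float); w=np.clip(hsv[...,2]-75,0,None)/100
    w=np.clip(w,0,1)
    for _ in range(5):
        m=w*(np.hypot(X-c[0],Y-c[1])<0.029); c=np.array([(m*X).sum(),(m*Y).sum()])/m.sum()
    best=None
    for a in np.radians(np.arange(0,180,2)):
        x=(X-c[0])*np.cos(a)+(Y-c[1])*np.sin(a); y=-(X-c[0])*np.sin(a)+(Y-c[1])*np.cos(a)
        rr=np.hypot(x,y); t=((rr<.020)&(rr>.0145))|((abs(x)<.024)&(abs(x)>.012)&(abs(abs(y)-.0125)<.002))
        t=cv2.GaussianBlur(t.astype(np.float32),(0,0),1.3); k=rr<.03
        q=np.corrcoef(t[k],w[k])[0,1]
        if best is None or q>best[0]: best=(q,a)
    return c,np.degrees(best[1]),best[0],m.sum()
E
python3 - <<'E'
from h import *
np.set_printoptions(precision=4,suppress=True)
s=dict(np.load('top0.npz')); s2=dict(np.load('side0.npz'))
P=cloud(s); hsv=cv2.cvtColor(s['pixels'],cv2.COLOR_RGB2HSV)
for u,v in [(263,243),(338,250),(423,248),(510,268),(578,230)]:
    p=plane(s,.015)[int(v/2.35+130),int(u/2.35+160)]
    print('case',p,casefit(s,p,.015),casefit(s2,p,.012))
tiles=[ortho(s,.015,plane(s,.015)[int(v/2.35+130),int(u/2.35+160)],.04,.0005)[0] for u,v in [(263,243),(338,250),(423,248),(510,268),(578,230)]]
tiles.append(ortho(s,.06,(.468,-.34),.04,.0005)[0]); tiles.append(ortho(s,.06,(.588,-.345),.04,.0005)[0]); tiles.append(ortho(s,.04,(.455,.339),.08,.001)[0])
im=np.vstack([np.hstack(tiles[:4]),np.hstack(tiles[4:])]); cv2.imwrite('pics/tiles.png',im[:,:,::-1])
# ledge
z=P[...,2]; m=(z>.036)&(z<.056)&(abs(P[...,1])<.3)&(P[...,0]>.57)&(P[...,0]<.72)
q=P[m]; r_=cv2.minAreaRect(q[:,:2].astype(np.float32)*1000); print('rail',r_,len(q))
m2=m&(hsv[...,2]<70); q=P[m2]
A=np.c_[q[:,:2],np.ones(len(q))]
for _ in range(3):
    co=np.linalg.lstsq(A,q[:,2],rcond=None)[0]; e=abs(A@co-q[:,2]); A,q=A[e<.003],q[e<.003]
print('face plane',co,np.degrees(np.arctan(np.hypot(*co[:2]))),len(q),cv2.minAreaRect(q[:,:2].astype(np.float32)*1000))
# caps
for c in [(.468,-.34),(.588,-.345)]:
    m=(abs(z-.06)<.004)&(np.hypot(P[...,0]-c[0],P[...,1]-c[1])<.045); q=P[m]
    print('cap',cv2.minEnclosingCircle(q[:,:2].astype(np.float32)*1000),q.mean(0),len(q))
m=(abs(z-.04)<.004)&(np.hypot(P[...,0]-.455,P[...,1]-.34)<.075); q=P[m]; print('box',cv2.minAreaRect(q[:,:2].astype(np.float32)*1000),q.mean(0))
m=(z>.06)&(np.hypot(P[...,0]-.455,P[...,1]-.34)<.075); print('tog',P[m])
Q=cloud(s2); z=Q[...,2]; m=(z>.06)&(np.hypot(Q[...,0]-.455,Q[...,1]-.34)<.075); print('tog side',Q[m].mean(0),Q[m].max(0),Q[m].min(0))
E
```

```text
case [0.4735 0.1324] (array([0.4724, 0.1308]), np.float64(40.0), np.float64(0.9059159318940863), np.float64(622.23)) (array([0.4743, 0.1337]), np.float64(42.0), np.float64(0.7373275902377192), np.float64(1310.0100000000002))
case [0.4642 0.0481] (array([0.4641, 0.0481]), np.float64(116.00000000000001), np.float64(0.8984675904795364), np.float64(591.74)) (array([0.4659, 0.0518]), np.float64(116.00000000000001), np.float64(0.6693758528771814), np.float64(1241.78))
case [ 0.4654 -0.0493] (array([ 0.4638, -0.0484]), np.float64(108.0), np.float64(0.8790671035992427), np.float64(462.89)) (array([ 0.4658, -0.0447]), np.float64(108.0), np.float64(0.6673939072865799), np.float64(1146.6))
case [ 0.4398 -0.1458] (array([ 0.4411, -0.1441]), np.float64(58.00000000000001), np.float64(0.8766157176162462), np.float64(458.56999999999994)) (array([ 0.444 , -0.1425]), np.float64(59.99999999999999), np.float64(0.7025408125712723), np.float64(1154.26))
case [ 0.4842 -0.221 ] (array([ 0.4825, -0.2228]), np.float64(78.0), np.float64(0.9143061146271197), np.float64(611.8299999999999)) (array([ 0.4852, -0.22
[... 758 characters left out ...]
0.4488 0.3467 0.0783]
 [0.4483 0.3437 0.0803]
 [0.4476 0.3402 0.0841]
 [0.4497 0.3404 0.0727]
 [0.4494 0.3375 0.0743]
 [0.4443 0.3442 0.0881]
 [0.4441 0.3415 0.089 ]
 [0.4447 0.3398 0.0856]
 [0.4451 0.3379 0.0832]
 [0.4474 0.3382 0.0709]
 [0.4422 0.3472 0.0858]
 [0.4412 0.3434 0.0913]
 [0.4417 0.3416 0.0884]
 [0.4418 0.3392 0.0877]
 [0.4436 0.3391 0.0777]
 [0.4452 0.3386 0.069 ]
 [0.439  0.3463 0.0893]
 [0.4394 0.3443 0.0872]
 [0.4389 0.3412 0.0894]
 [0.4394 0.3393 0.0869]
 [0.4397 0.3373 0.0851]
 [0.438  0.3482 0.0809]
 [0.4371 0.3446 0.0856]
 [0.4369 0.3418 0.0867]
 [0.4367 0.3391 0.0876]
 [0.4351 0.3427 0.0827]]
tog side [0.4463 0.3518 0.0776] [0.4575 0.3566 0.0917] [0.4366 0.3446 0.061 ]
```

View pics/tiles.png

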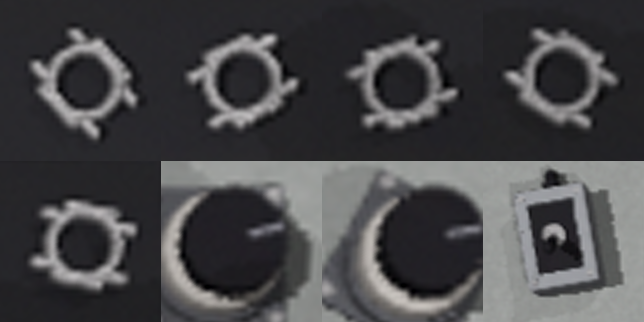

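```bash
cat > plan.py <<'E'
import sys
from h import *
# targets: x,y,z,yaw_deg[,tilt_deg] (tilt: tool z leans to tool +x); each relative to the one before
def ori(yaw,tilt=0): return R.from_euler('z',yaw,degrees=True)*R.from_euler('y',-tilt,degrees=True)*R.from_euler('x',180,degrees=True)
if __name__=='__main__':
    st=r.get_state(); p=np.array(st['tool_pos']); o=R.from_quat(st['eef_rot'])
    e=(o*R.from_euler('x',180,degrees=True)).as_euler('ZYX',degrees=True)
    print('now',np.round(p,4),'yaw,tilt',np.round([e[0],-e[1]],1),'q',np.round(st['q'],2),'t',st['clock'])
    for a in sys.argv[1:]:
        a=[float(v) for v in a.split(',')]; t=np.array(a[:3]); n=ori(*a[3:])
        d=o.inv().apply(t-p)*1000; w=(o.inv()*n).as_rotvec()
        print('dp',np.round(d,1).tolist(),'twist',np.round(w,3).tolist(),'rows>=%.1f'%max(np.linalg.norm(d)/62.5,np.degrees(np.linalg.norm(w))/10.7))
        p,o=t,n
E
python3 plan.py 0.45,-0.40,0.25,10 0.50,-0.12,0.25,10 0.45,0.15,0.22,10 0.412,0.3376,0.16,10 0.412,0.3376,0.08,10
python3 - <<'E'
from h import *
s=dict(np.load('side0.npz')); P=cloud(s); z=P[...,2]
m=(z>.036)&(z<.056)&(abs(P[...,1])<.3)&(P[...,0]>.57)&(P[...,0]<.72)
print(cv2.minAreaRect(P[m][:,:2].astype(np.float32)*1000))
E
```

```text
now [ 0.1503 -0.6067  0.2608] yaw,tilt [13.9  0. ] q [ 1.36  0.69 -0.19  1.57  0.16  0.9  -0.22] t 0.9
dp [340.6, -128.6, 10.7] twist [0.0, -0.0, 0.068] rows>=5.8
dp [97.9, -267.1, -0.0] twist [0.0, 0.0, 0.0] rows>=4.6
dp [-2.4, -274.6, 30.0] twist [0.0, 0.0, 0.0] rows>=4.4
dp [-4.8, -191.3, 60.0] twist [0.0, 0.0, 0.0] rows>=3.2
dp [0.0, -0.0, 80.0] twist [0.0, 0.0, 0.0] rows>=1.3
((629.15576171875, -17.366561889648438), (468.04290771484375, 40.789939880371094), 86.67134094238281)
```

Emit:
step_arm([
  {"dp":[60,-23,2],"twist":[0,0,0.06],"hand":-1},
  {"dp":[120,-45,4],"twist":[0,0,0.06],"hand":-1},
  {"dp":[177,-67,5],"twist":[0,0,0.06],"hand":-1},
  {"dp":[235,-89,8],"twist":[0,0,0.06],"hand":-1},
  {"dp":[290,-110,10],"twist":[0,0,0.06],"hand":-1},
])

```text
clock: 1.52
tool_pos: [0.4071, -0.4289, 0.2508]
eef_rot: [0.996, 0.091, 0.0, 0.0]
contact_force: [0.9, -0.2, 0.4]
opening: 0.459
finger_force: 0.0
```

Emit:
step_arm([
  {"dp":[50,-30,0],"twist":[0,0,0],"hand":-1},
  {"dp":[80,-85,0],"twist":[0,0,0],"hand":-1},
  {"dp":[105,-140,0],"twist":[0,0,0],"hand":-1},
  {"dp":[125,-195,0],"twist":[0,0,0],"hand":-1},
  {"dp":[140,-250,0],"twist":[0,0,0],"hand":-1},
])

```text
clock: 2.15
tool_pos: [0.4983, -0.1567, 0.2509]
eef_rot: [0.996, 0.092, 0.001, 0.0]
contact_force: [-0.4, 0.3, -0.1]
opening: 0.005
finger_force: 0.0
```

Emit:
step_arm([
  {"dp":[0,-55,0],"twist":[0,0,0],"hand":-1},
  {"dp":[0,-110,0],"twist":[0,0,0],"hand":-1},
  {"dp":[0,-165,0],"twist":[0,0,0],"hand":-1},
  {"dp":[0,-220,0],"twist":[0,0,0],"hand":-1},
  {"dp":[0,-275,0],"twist":[0,0,0],"hand":-1},
])

```text
clock: 2.78
tool_pos: [0.4474, 0.1133, 0.251]
eef_rot: [0.996, 0.091, 0.001, -0.0]
contact_force: [0.4, 0.5, -0.5]
opening: 0.006
finger_force: 0.0
```

```bash
python3 plan.py  0.412,0.3376,0.16,10 0.412,0.3376,0.08,10
```

```text
now [0.4474 0.1133 0.251 ] yaw,tilt [10.5  0.1] q [-0.31  0.5  -0.06  2.06  0.05  0.59 -1.8 ] t 2.775
dp [5.9, -227.0, 91.0] twist [-0.0, -0.001, 0.008] rows>=3.9
dp [0.0, -0.0, 80.0] twist [0.0, 0.0, 0.0] rows>=1.3
```

Emit:
step_arm([
  {"dp":[2,-57,20],"twist":[0,0,0.008],"hand":-1},
  {"dp":[3,-113,45],"twist":[0,0,0.008],"hand":-1},
  {"dp":[5,-170,70],"twist":[0,0,0.008],"hand":-1},
  {"dp":[6,-226,91],"twist":[0,0,0.008],"hand":-1},
  {"dp":[6,-226,91],"twist":[0,0,0.008],"hand":-1},
])

```text
clock: 3.4
tool_pos: [0.4096, 0.3407, 0.1582]
eef_rot: [0.996, 0.092, -0.001, -0.002]
contact_force: [1.0, -1.3, 0.4]
opening: 0.003
finger_force: 0.0
```

Emit:
step_arm([
  {"dp":[0,0,40],"twist":[0,0,0],"hand":-1},
  {"dp":[0,0,80],"twist":[0,0,0],"hand":-1},
  {"dp":[0,0,80],"twist":[0,0,0],"hand":-1},
])

```text
clock: 3.78
tool_pos: [0.4114, 0.3329, 0.078]
eef_rot: [0.996, 0.087, -0.002, 0.002]
contact_force: [0.2, 0.4, 0.6]
opening: 0.004
finger_force: 0.0
```

Emit:
step_arm([
  {"dp":[8,0,0],"twist":[0,0,0],"hand":-1},
  {"dp":[15,0,0],"twist":[0,0,0],"hand":-1},
  {"dp":[22,0,0],"twist":[0,0,0],"hand":-1},
  {"dp":[28,0,0],"twist":[0,0,0],"hand":-1},
  {"dp":[32,0,0],"twist":[0,0,0],"hand":-1},
])

```text
clock: 4.4
tool_pos: [0.4443, 0.3408, 0.08]
eef_rot: [0.996, 0.087, 0.0, -0.0]
contact_force: [-2.5, 0.4, 1.0]
opening: 0.007
finger_force: 1.1
```

```bash
python3 plan.py; python3 -c "
from h import *
print(r.get_state()['contact_force'])"
```

```text
now [0.4443 0.3408 0.08  ] yaw,tilt [10.  0.] q [-0.73  0.88 -0.01  1.89  0.02  0.37 -2.15] t 4.4
[-2.48145878  0.41758121  1.04018985]
```

Emit:
step_arm([
  {"dp":[2,0,0],"twist":[0,0,0],"hand":-1},
  {"dp":[4,0,0],"twist":[0,0,0],"hand":-1},
  {"dp":[4,0,0],"twist":[0,0,0],"hand":-1},
])

```text
clock: 4.78
tool_pos: [0.4477, 0.341, 0.0796]
eef_rot: [0.996, 0.087, -0.0, 0.0]
contact_force: [-2.5, 0.9, 2.0]
opening: 0.003
finger_force: 1.1
```

Emit:
step_arm([
  {"dp":[1,0,0],"twist":[0,0,0],"hand":-1},
  {"dp":[1.5,0,0],"twist":[0,0,0],"hand":-1},
  {"dp":[1.5,0,0],"twist":[0,0,0],"hand":-1},
])

```text
clock: 5.15
tool_pos: [0.4492, 0.3413, 0.0797]
eef_rot: [0.996, 0.087, -0.0, 0.0]
contact_force: [-3.2, 0.4, 1.9]
opening: 0.006
finger_force: 1.5
```

Emit:
step_arm([
  {"dp":[1,0,0],"twist":[0,0,0],"hand":-1},
  {"dp":[1,0,0],"twist":[0,0,0],"hand":-1},
])

```text
clock: 5.4
tool_pos: [0.4504, 0.3415, 0.0797]
eef_rot: [0.996, 0.087, 0.0, 0.0]
contact_force: [-3.1, 0.2, 2.6]
opening: 0.006
finger_force: 1.4
```

Emit:
step_arm([
  {"dp":[1,0,0],"twist":[0,0,0],"hand":-1},
  {"dp":[1,0,0],"twist":[0,0,0],"hand":-1},
])

```text
clock: 5.65
tool_pos: [0.4515, 0.3417, 0.0797]
eef_rot: [0.996, 0.087, 0.0, 0.0]
contact_force: [-2.2, 0.3, 1.9]
opening: 0.006
finger_force: 1.3
```

Emit:
step_arm([
  {"dp":[1,0,0],"twist":[0,0,0],"hand":-1},
  {"dp":[1,0,0],"twist":[0,0,0],"hand":-1},
])

```text
clock: 5.9
tool_pos: [0.4524, 0.3419, 0.0797]
eef_rot: [0.996, 0.087, 0.0, 0.0]
contact_force: [-3.3, 0.5, 2.4]
opening: 0.006
finger_force: 1.3
```

Emit:
step_arm([
  {"dp":[1,0,0],"twist":[0,0,0],"hand":-1},
  {"dp":[1,0,0],"twist":[0,0,0],"hand":-1},
])

```text
clock: 6.15
tool_pos: [0.4533, 0.342, 0.0796]
eef_rot: [0.996, 0.087, 0.0, 0.0]
contact_force: [-2.7, -0.1, 1.8]
opening: 0.008
finger_force: 1.3
```

Emit:
step_arm([
  {"dp":[1,0,0],"twist":[0,0,0],"hand":-1},
  {"dp":[1.5,0,0],"twist":[0,0,0],"hand":-1},
])

```text
clock: 6.4
tool_pos: [0.4546, 0.3422, 0.0796]
eef_rot: [0.996, 0.087, -0.0, 0.0]
contact_force: [-3.0, -0.2, 1.0]
opening: 0.008
finger_force: 1.5
```

Emit:
step_arm([
  {"dp":[1,0,0],"twist":[0,0,0],"hand":-1},
  {"dp":[1,0,0],"twist":[0,0,0],"hand":-1},
])

```text
clock: 6.65
tool_pos: [0.4556, 0.3424, 0.0795]
eef_rot: [0.996, 0.087, -0.0, 0.0]
contact_force: [-4.3, -0.5, 0.7]
opening: 0.007
finger_force: 1.4
```

Emit:
step_arm([
  {"dp":[1,0,0],"twist":[0,0,0],"hand":-1},
  {"dp":[1,0,0],"twist":[0,0,0],"hand":-1},
])

```text
clock: 6.9
tool_pos: [0.4566, 0.3426, 0.0795]
eef_rot: [0.996, 0.087, -0.0, 0.0]
contact_force: [-2.6, -0.9, -1.4]
opening: 0.009
finger_force: 1.5
```

Emit:
step_arm([
  {"dp":[1,0,0],"twist":[0,0,0],"hand":-1},
  {"dp":[1,0,0],"twist":[0,0,0],"hand":-1},
])

```text
clock: 7.15
tool_pos: [0.4571, 0.3427, 0.0795]
eef_rot: [0.996, 0.087, -0.001, 0.0]
contact_force: [-5.1, -0.7, -0.1]
opening: 0.006
finger_force: 2.1
```

Emit:
step_arm([
  {"dp":[1,0,0],"twist":[0,0,0],"hand":-1},
  {"dp":[1,0,0],"twist":[0,0,0],"hand":-1},
])

```text
clock: 7.4
tool_pos: [0.4572, 0.3427, 0.0794]
eef_rot: [0.996, 0.088, -0.001, 0.001]
contact_force: [-7.0, 0.2, 0.2]
opening: 0.008
finger_force: 2.9
```

Emit:
step_arm([
  {"dp":[1,0,0],"twist":[0,0,0],"hand":-1},
  {"dp":[1,0,0],"twist":[0,0,0],"hand":-1},
])

```text
clock: 7.65
tool_pos: [0.4574, 0.3427, 0.0793]
eef_rot: [0.996, 0.088, -0.002, 0.001]
contact_force: [-6.7, -0.0, 1.5]
opening: 0.009
finger_force: 3.7
```

```bash
python3 - <<'E'
from h import *
s=snap('side'); P=cloud(s)
cv2.imwrite('pics/tog.png',cv2.resize(s['pixels'][290:410,220:380,::-1],None,fx=4,fy=4,interpolation=cv2.INTER_CUBIC))
E
```

```text
(no output)
```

View pics/tog.png

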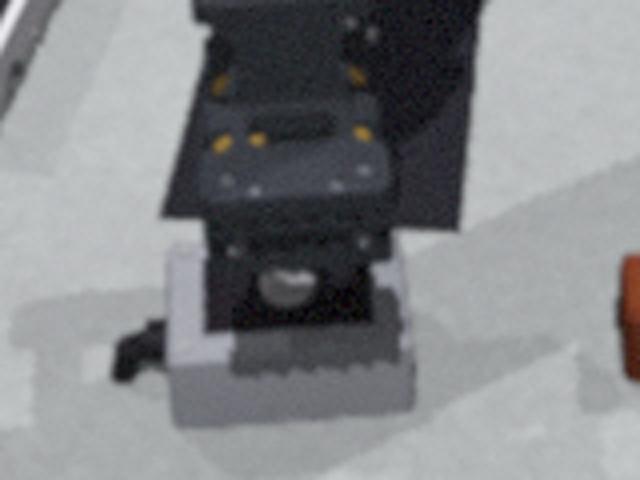

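Emit:
step_arm([
  {"dp":[-20,0,0],"twist":[0,0,0],"hand":-1},
  {"dp":[-40,0,-20],"twist":[0,0,0],"hand":-1},
  {"dp":[-40,0,-80],"twist":[0,0,0],"hand":-1},
  {"dp":[-40,0,-120],"twist":[0,0,0],"hand":-1},
  {"dp":[-40,0,-120],"twist":[0,0,0],"hand":-1},
])

```text
clock: 8.32
tool_pos: [0.4242, 0.3379, 0.2035]
eef_rot: [0.996, 0.086, 0.005, -0.003]
contact_force: [-0.6, -0.3, 0.4]
opening: 0.003
finger_force: 0.0
```

```bash
python3 - <<'E'
from h import *
np.set_printoptions(precision=4,suppress=True)
s=snap('side'); Q=cloud(s); z=Q[...,2]; m=(z>.06)&(z<.1)&(np.hypot(Q[...,0]-.455,Q[...,1]-.34)<.055); print('tog side',m.sum(),Q[m].mean(0),Q[m].max(0),Q[m].min(0))
for c in [(.47,-.337),(.59,-.361)]:
    m=(abs(z-.061)<.004)&(np.hypot(Q[...,0]-c[0],Q[...,1]-c[1])<.045); q=Q[m]
    print('cap',cv2.minEnclosingCircle(q[:,:2].astype(np.float32)*1000),q.mean(0),len(q))
E
python3 plan.py 0.46,0.14,0.18,50 0.465,-.1,0.18,90 0.469,-.338,0.18,130 0.47,-.338,0.068,130
```

```text
tog side 130 [0.4755 0.3569 0.0777] [0.4866 0.3624 0.0917] [0.465  0.3506 0.0603]
cap ((0.0, 0.0), 0.0) [nan nan nan] 0
cap ((592.1385498046875, -357.5928039550781), 31.04450798034668) [ 0.5975 -0.3517  0.0616] 107
now [0.4228 0.337  0.2016] yaw,tilt [9.9 0.4] q [-0.76  0.66 -0.01  1.89  0.01  0.58 -2.17] t 8.375
dp [2.5, 200.5, 21.0] twist [-0.0, -0.007, -0.699] rows>=3.7
dp [-180.6, 158.1, 0.0] twist [0.0, 0.0, -0.698] rows>=3.8
dp [-238.0, 4.0, 0.0] twist [-0.0, 0.0, -0.698] rows>=3.8
dp [-0.6, 0.8, 112.0] twist [0.0, 0.0, 0.0] rows>=1.8<stdin>:6: RuntimeWarning: Mean of empty slice.
  ret = um.true_divide(
```

The toggle has mirrored to the far side, so the polisher is off. On to jar A.

Emit:
step_arm([
  {"dp":[0,50,5],"twist":[0,-0.007,-0.175],"hand":0.6},
  {"dp":[1,100,10],"twist":[0,-0.007,-0.35],"hand":0.6},
  {"dp":[2,150,15],"twist":[0,-0.007,-0.52],"hand":0.6},
  {"dp":[2.5,200,21],"twist":[0,-0.007,-0.7],"hand":0.6},
  {"dp":[2.5,200,21],"twist":[0,-0.007,-0.7],"hand":0.6},
])

```text
clock: 9.0
tool_pos: [0.4581, 0.1336, 0.1771]
eef_rot: [0.908, 0.419, -0.005, 0.001]
contact_force: [0.2, -0.2, 0.0]
opening: 0.548
finger_force: 0.0
```

Emit:
step_arm([
  {"dp":[-45,40,0],"twist":[0,0,-0.175],"hand":0.6},
  {"dp":[-90,80,0],"twist":[0,0,-0.35],"hand":0.6},
  {"dp":[-135,119,0],"twist":[0,0,-0.52],"hand":0.6},
  {"dp":[-180,158,0],"twist":[0,0,-0.7],"hand":0.6},
  {"dp":[-180,158,0],"twist":[0,0,-0.7],"hand":0.6},
])

```text
clock: 9.62
tool_pos: [0.4625, -0.106, 0.1782]
eef_rot: [0.71, 0.704, -0.005, -0.001]
contact_force: [-0.2, 0.9, 0.4]
opening: 0.797
finger_force: 0.0
```

Emit:
step_arm([
  {"dp":[-60,1,0],"twist":[0,0,-0.175],"hand":0.6},
  {"dp":[-119,2,0],"twist":[0,0,-0.35],"hand":0.6},
  {"dp":[-178,3,0],"twist":[0,0,-0.52],"hand":0.6},
  {"dp":[-238,4,0],"twist":[0,0,-0.7],"hand":0.6},
  {"dp":[-238,4,0],"twist":[0,0,-0.7],"hand":0.6},
])

```text
clock: 10.25
tool_pos: [0.4682, -0.3416, 0.1786]
eef_rot: [0.424, 0.906, -0.003, -0.002]
contact_force: [0.5, 0.7, 0.3]
opening: 0.796
finger_force: 0.0
```

```bash
python3 plan.py 0.47,-.338,0.12,130  0.47,-.338,0.068,130
```

```text
now [ 0.4682 -0.3416  0.1786] yaw,tilt [129.8   0. ] q [ 0.97  0.84 -0.76  1.76  0.75  0.86  0.55] t 10.25
dp [1.6, 4.2, 58.5] twist [-0.007, -0.001, -0.003] rows>=0.9
dp [-0.0, -0.0, 52.0] twist [0.0, 0.0, 0.0] rows>=0.8
```

Emit:
step_arm([
  {"dp":[1.6,4.2,58],"twist":[-0.007,0,0],"hand":0.6},
  {"dp":[1.6,4.2,110],"twist":[-0.007,0,0],"hand":0.6},
  {"dp":[1.6,4.2,110],"twist":[-0.007,0,0],"hand":0.6},
  {"dp":[1.6,4.2,110],"twist":[-0.007,0,0],"hand":0.6},
])

```text
clock: 10.75
tool_pos: [0.4718, -0.3325, 0.0717]
eef_rot: [0.419, 0.908, 0.001, 0.0]
contact_force: [-0.3, 0.3, 2.2]
opening: 0.8
finger_force: 0.0
```

Emit:
step_arm([
  {"dp":[0,0,0],"twist":[0,0,0],"hand":-1},
  {"dp":[0,0,0],"twist":[0,0,0],"hand":-1},
  {"dp":[0,0,0],"twist":[0,0,0],"hand":-1},
  {"dp":[0,0,0],"twist":[0,0,0],"hand":-1},
], force=25)

```text
clock: 11.25
tool_pos: [0.4717, -0.3338, 0.0719]
eef_rot: [0.42, 0.908, 0.001, 0.001]
contact_force: [0.9, 1.2, 7.6]
opening: 0.576
finger_force: 25.0
```

```bash
python3 plan.py; python3 -c "
from h import *
s=r.get_state();print(s['moment'],s['contact_force'])"
```

```text
now [ 0.4717 -0.3338  0.0719] yaw,tilt [ 1.304e+02 -1.000e-01] q [ 0.9   0.98 -0.64  1.82  0.93  0.66  0.4 ] t 11.25
[ 0.30510253 -0.39123947 -0.06802304] [0.90972837 1.24038689 7.57274177]
```

Emit:
step_arm([
  {"dp":[0,0,-3],"twist":[0,0,0],"hand":0.5},
  {"dp":[0,0,-3],"twist":[0,0,0],"hand":0.5},
  {"dp":[0,0,-3],"twist":[0,0,0],"hand":0.5},
  {"dp":[0,0,-3],"twist":[0,0,0],"hand":0.5},
])

```text
clock: 11.75
tool_pos: [0.4695, -0.3343, 0.0731]
eef_rot: [0.42, 0.907, 0.0, -0.001]
contact_force: [0.6, -0.5, 0.8]
opening: 0.748
finger_force: 0.0
```

```bash
python3 plan.py; python3 -c "
from h import *
s=r.get_state();print(s['moment'],s['contact_force'])"
```

```text
now [ 0.4695 -0.3343  0.0731] yaw,tilt [1.303e+02 1.000e-01] q [ 0.9   0.98 -0.64  1.82  0.92  0.67  0.4 ] t 11.75
[-0.01029613 -0.12548057 -0.05043514] [ 0.58573495 -0.50590615  0.75709672]
```

Emit:
step_arm([
  {"dp":[-1,1.7,1],"twist":[0,0,0],"hand":0.5},
  {"dp":[-1,1.7,1],"twist":[0,0,0],"hand":-1},
  {"dp":[-1,1.7,1],"twist":[0,0,0],"hand":-1},
  {"dp":[-1,1.7,1],"twist":[0,0,0],"hand":-1},
  {"dp":[-1,1.7,1],"twist":[0,0,0],"hand":-1},
], force=25)

```text
clock: 12.38
tool_pos: [0.4718, -0.3337, 0.0722]
eef_rot: [0.42, 0.908, 0.0, -0.0]
contact_force: [1.4, 0.2, -1.3]
opening: 0.583
finger_force: 25.0
```

Emit:
step_arm([
  {"dp":[0,0,0],"twist":[0,0,0.15],"hand":-1},
  {"dp":[0,0,0],"twist":[0,0,0.3],"hand":-1},
  {"dp":[0,0,0],"twist":[0,0,0.45],"hand":-1},
  {"dp":[0,0,0],"twist":[0,0,0.6],"hand":-1},
  {"dp":[0,0,0],"twist":[0,0,0.75],"hand":-1},
])

```text
clock: 13.0
tool_pos: [0.4723, -0.3335, 0.0723]
eef_rot: [0.725, 0.689, 0.001, -0.0]
contact_force: [0.6, 1.0, -2.7]
opening: 0.589
finger_force: 2.5
```

```bash
python3 plan.py; python3 -c "
from h import *
s=r.get_state();print(s['moment'],s['contact_force'])"
```

```text
now [ 0.4723 -0.3335  0.0723] yaw,tilt [87.1  0.1] q [ 0.8   0.94 -0.46  1.83  0.74  0.56 -0.2 ] t 13.0
[ 0.01960016 -0.31264161  0.04486286] [ 0.61083764  1.00271486 -2.67842876]
```

Emit:
step_arm([
  {"dp":[0,0,0],"twist":[0,0,0],"hand":-1},
  {"dp":[0,0,0],"twist":[0,0,0],"hand":-1},
  {"dp":[0,0,0],"twist":[0,0,0],"hand":-1},
  {"dp":[0,0,0],"twist":[0,0,0],"hand":-1},
], force=25)

```text
clock: 13.5
tool_pos: [0.4722, -0.3336, 0.0724]
eef_rot: [0.723, 0.691, 0.001, -0.0]
contact_force: [2.2, 0.1, -0.9]
opening: 0.58
finger_force: 25.0
```

Emit:
step_arm([
  {"dp":[0,0,0],"twist":[0,0,0.15],"hand":-1},
  {"dp":[0,0,0],"twist":[0,0,0.3],"hand":-1},
  {"dp":[0,0,0],"twist":[0,0,0.45],"hand":-1},
  {"dp":[0,0,0],"twist":[0,0,0.6],"hand":-1},
  {"dp":[0,0,0],"twist":[0,0,0.75],"hand":-1},
])

```text
clock: 14.12
tool_pos: [0.4727, -0.3338, 0.0724]
eef_rot: [0.927, 0.376, 0.001, -0.0]
contact_force: [2.1, 0.9, -1.9]
opening: 0.579
finger_force: 25.0
```

```bash
python3 plan.py; python3 -c "
from h import *
s=r.get_state();print(s['moment'],s['contact_force'])"
```

```text
now [ 0.4727 -0.3338  0.0724] yaw,tilt [44.2  0.1] q [ 0.69  0.92 -0.28  1.83  0.5   0.46 -0.73] t 14.125
[ 0.10877629 -0.53788056  0.06401752] [ 2.10151581  0.91945783 -1.91316287]
```

Emit:
step_arm([
  {"dp":[0,0,0],"twist":[0,0,0.12],"hand":-1},
  {"dp":[0,0,0],"twist":[0,0,0.25],"hand":-1},
  {"dp":[0,0,0],"twist":[0,0,0.25],"hand":-1},
])

```text
clock: 14.5
tool_pos: [0.4727, -0.3339, 0.0724]
eef_rot: [0.966, 0.26, 0.001, -0.0]
contact_force: [3.5, -0.6, -2.0]
opening: 0.576
finger_force: 25.0
```

Emit:
step_arm([
  {"dp":[0,0,0],"twist":[0,0,0.12],"hand":-1},
  {"dp":[0,0,0],"twist":[0,0,0.25],"hand":-1},
  {"dp":[0,0,0],"twist":[0,0,0.25],"hand":-1},
])

```text
clock: 14.88
tool_pos: [0.4719, -0.3343, 0.0726]
eef_rot: [0.99, 0.139, -0.0, -0.0]
contact_force: [0.9, -0.9, 0.7]
opening: 0.582
finger_force: 25.0
```

```bash
python3 plan.py; python3 -c "
from h import *
s=r.get_state();print(s['moment'],s['contact_force'])"
```

```text
now [ 0.4719 -0.3343  0.0726] yaw,tilt [15.9 -0. ] q [ 0.63  0.91 -0.16  1.83  0.31  0.43 -1.05] t 14.875
[-0.21893064 -0.41239586 -0.00462076] [ 0.87710625 -0.90114685  0.6986557 ]
```

Emit:
step_arm([
  {"dp":[0,0,0],"twist":[0,0,0.12],"hand":-1},
  {"dp":[0,0,0],"twist":[0,0,0.25],"hand":-1},
  {"dp":[0,0,0],"twist":[0,0,0.25],"hand":-1},
])

```text
clock: 15.25
tool_pos: [0.4717, -0.3343, 0.0726]
eef_rot: [1.0, 0.014, -0.0, -0.0]
contact_force: [1.2, -1.8, 1.1]
opening: 0.582
finger_force: 25.0
```

```bash
python3 plan.py; python3 -c "
from h import *
s=r.get_state();print(s['moment'],s['contact_force'],s['joint_torque'])"
```

```text
now [ 0.4717 -0.3343  0.0726] yaw,tilt [ 1.6 -0. ] q [ 0.6   0.9  -0.11  1.84  0.21  0.41 -1.2 ] t 15.25
[-0.22692567 -0.24829507  0.16975913] [ 1.17155424 -1.84082562  1.10633773] [ -0.18572273 -52.36736298  -0.09191603  -6.45299926  -0.35606981
   0.42987227  -0.36450637]
```

Emit:
step_arm([
  {"dp":[0,0,0],"twist":[0,0,0.12],"hand":-1},
  {"dp":[0,0,0],"twist":[0,0,0.25],"hand":-1},
])

```text
clock: 15.5
tool_pos: [0.4714, -0.3341, 0.0725]
eef_rot: [0.994, -0.111, -0.001, -0.0]
contact_force: [-0.0, -0.7, 1.4]
opening: 0.58
finger_force: 25.0
```

```bash
python3 plan.py; python3 -c "
from h import *
s=r.get_state();print(s['moment'],s['contact_force'],s['joint_torque'])"
```

```text
now [ 0.4714 -0.3341  0.0725] yaw,tilt [-12.7  -0.1] q [ 0.57  0.9  -0.05  1.84  0.1   0.4  -1.35] t 15.5
[-0.190492   -0.27109937  0.89052506] [-1.17637474e-03 -6.93368688e-01  1.36696278e+00] [  1.30079247 -52.66630411   0.47642726  -6.8319869   -0.47641754
   0.19079132  -0.22556823]
```

Emit:
step_arm([
  {"dp":[0,0,0],"twist":[0,0,0.06],"hand":-1},
  {"dp":[0,0,0],"twist":[0,0,0.06],"hand":-1},
])

```text
clock: 15.75
tool_pos: [0.4715, -0.334, 0.0724]
eef_rot: [0.99, -0.141, -0.001, -0.0]
contact_force: [-0.2, -1.9, 3.3]
opening: 0.578
finger_force: 25.0
```

```bash
python3 plan.py 0.5925,-.3577,0.15,130; python3 -c "
from h import *
s=r.get_state();print(s['moment'],s['contact_force'])"
```

```text
now [ 0.4715 -0.334   0.0724] yaw,tilt [-16.2  -0.1] q [ 0.56  0.9  -0.04  1.84  0.08  0.4  -1.39] t 15.75
dp [122.8, -11.0, -77.7] twist [-0.002, -0.0, -2.551] rows>=13.7
[-0.240034    0.04328354  0.64672631] [-0.16405739 -1.86277757  3.30189557]
```

Emit:
step_arm([
  {"dp":[0,0,0],"twist":[0,0,0],"hand":0.6},
  {"dp":[0,0,0],"twist":[0,0,0],"hand":0.6},
  {"dp":[0,0,-45],"twist":[0,0,0],"hand":0.6},
  {"dp":[0,0,-80],"twist":[0,0,0],"hand":0.6},
  {"dp":[0,0,-80],"twist":[0,0,0],"hand":0.6},
])

```text
clock: 16.38
tool_pos: [0.4729, -0.3346, 0.1545]
eef_rot: [0.99, -0.142, 0.002, 0.0]
contact_force: [1.0, -0.7, -0.7]
opening: 0.799
finger_force: 0.0
```

```bash
python3 plan.py 0.5925,-.3577,0.15,35 0.5925,-.3577,0.15,85 0.5925,-.3577,0.15,130
```

```text
now [ 0.4729 -0.3346  0.1545] yaw,tilt [-16.4   0.2] q [ 0.57  0.77 -0.05  1.81  0.07  0.56 -1.38] t 16.375
dp [121.2, -11.6, 4.9] twist [0.002, -0.003, -0.897] rows>=4.8
dp [0.0, 0.0, 0.0] twist [0.0, 0.0, -0.873] rows>=4.7
dp [0.0, 0.0, 0.0] twist [-0.0, 0.0, -0.785] rows>=4.2
```

Emit:
step_arm([
  {"dp":[40,-4,4],"twist":[0,0,-0.18],"hand":0.6},
  {"dp":[80,-8,4],"twist":[0,0,-0.36],"hand":0.6},
  {"dp":[121,-11.6,4],"twist":[0,0,-0.54],"hand":0.6},
  {"dp":[121,-11.6,4],"twist":[0,0,-0.72],"hand":0.6},
  {"dp":[121,-11.6,4],"twist":[0,0,-0.9],"hand":0.6},
])

```text
clock: 17.0
tool_pos: [0.5906, -0.356, 0.146]
eef_rot: [0.952, 0.306, -0.001, -0.002]
contact_force: [-0.7, -0.4, 0.3]
opening: 0.802
finger_force: 0.0
```

Emit:
step_arm([
  {"dp":[0,0,0],"twist":[0,0,-0.175],"hand":0.6},
  {"dp":[0,0,0],"twist":[0,0,-0.35],"hand":0.6},
  {"dp":[0,0,0],"twist":[0,0,-0.525],"hand":0.6},
  {"dp":[0,0,0],"twist":[0,0,-0.7],"hand":0.6},
  {"dp":[0,0,0],"twist":[0,0,-0.87],"hand":0.6},
])

```text
clock: 17.62
tool_pos: [0.5902, -0.3562, 0.1463]
eef_rot: [0.735, 0.678, -0.0, -0.002]
contact_force: [0.0, 1.5, -0.9]
opening: 0.797
finger_force: 0.0
```

Emit:
step_arm([
  {"dp":[0,0,0],"twist":[0,0,-0.175],"hand":0.6},
  {"dp":[0,0,0],"twist":[0,0,-0.35],"hand":0.6},
  {"dp":[0,0,0],"twist":[0,0,-0.525],"hand":0.6},
  {"dp":[0,0,0],"twist":[0,0,-0.7],"hand":0.6},
  {"dp":[0,0,0],"twist":[0,0,-0.78],"hand":0.6},
])

```text
clock: 18.25
tool_pos: [0.5901, -0.3563, 0.1462]
eef_rot: [0.423, 0.906, 0.001, -0.002]
contact_force: [-0.2, 0.1, -0.8]
opening: 0.799
finger_force: 0.0
```

Emit:
step_arm([
  {"dp":[0,0,20],"twist":[0,0,0],"hand":0.6},
  {"dp":[0,0,20],"twist":[0,0,0],"hand":0.6},
  {"dp":[0,0,20],"twist":[0,0,0],"hand":0.6},
])

```text
clock: 18.62
tool_pos: [0.5909, -0.3564, 0.1273]
eef_rot: [0.425, 0.905, 0.0, -0.001]
contact_force: [0.8, -0.5, -0.2]
opening: 0.797
finger_force: 0.0
```

```bash
python3 plan.py 0.5925,-.3577,0.0725,130;python3 -c "
from h import *
s=snap('side'); print([(world(s,d['at']),d['score']) for d in r.search_frame('side','cap1_top')])"
```

```text
now [ 0.5909 -0.3564  0.1273] yaw,tilt [1.297e+02 1.000e-01] q [ 0.81  1.02 -0.71  1.43  0.73  0.97  0.61] t 18.625
dp [-2.1, 0.5, 54.8] twist [-0.0, -0.002, -0.005] rows>=0.9
[(array([ 0.47415706, -0.32159819,  0.06166976]), 0.51)]
```

Emit:
step_arm([
  {"dp":[-2,0.5,30],"twist":[0,0,0],"hand":0.6},
  {"dp":[-2,0.5,54],"twist":[0,0,0],"hand":0.6},
  {"dp":[-2,0.5,54],"twist":[0,0,0],"hand":0.6},
  {"dp":[-2,0.5,54],"twist":[0,0,0],"hand":0.6},
])

```text
clock: 19.23
tool_pos: [0.5934, -0.3579, 0.0748]
eef_rot: [0.425, 0.905, 0.001, -0.0]
contact_force: [0.7, -0.5, -0.1]
opening: 0.8
finger_force: 0.0
```

Emit:
step_arm([
  {"dp":[0,0,0],"twist":[0,0,0],"hand":-1},
  {"dp":[0,0,0],"twist":[0,0,0],"hand":-1},
  {"dp":[0,0,0],"twist":[0,0,0],"hand":-1},
  {"dp":[0,0,0],"twist":[0,0,0],"hand":-1},
], force=25)

```text
clock: 19.73
tool_pos: [0.5931, -0.3583, 0.075]
eef_rot: [0.425, 0.905, 0.0, 0.0]
contact_force: [-1.8, -0.2, 5.5]
opening: 0.579
finger_force: 25.0
```

```bash
python3 plan.py; python3 -c "
from h import *
s=r.get_state();print(s['moment'],s['contact_force'])"
```

```text
now [ 0.5931 -0.3583  0.075 ] yaw,tilt [129.8   0. ] q [ 0.8   1.09 -0.67  1.44  0.78  0.89  0.58] t 19.725
[-0.04715166  0.10632044  0.05737002] [-1.82496431 -0.21129986  5.49450334]
```

Emit:
step_arm([
  {"dp":[0,0,0],"twist":[0,0,0.15],"hand":-1},
  {"dp":[0,0,0],"twist":[0,0,0.3],"hand":-1},
  {"dp":[0,0,0],"twist":[0,0,0.45],"hand":-1},
  {"dp":[0,0,0],"twist":[0,0,0.6],"hand":-1},
  {"dp":[0,0,0],"twist":[0,0,0.75],"hand":-1},
])

```text
clock: 20.35
tool_pos: [0.593, -0.3583, 0.075]
eef_rot: [0.728, 0.685, 0.0, -0.0]
contact_force: [-1.2, 0.3, 4.8]
opening: 0.575
finger_force: 25.0
```

Emit:
step_arm([
  {"dp":[0,0,0],"twist":[0,0,0.15],"hand":-1},
  {"dp":[0,0,0],"twist":[0,0,0.3],"hand":-1},
  {"dp":[0,0,0],"twist":[0,0,0.45],"hand":-1},
  {"dp":[0,0,0],"twist":[0,0,0.6],"hand":-1},
  {"dp":[0,0,0],"twist":[0,0,0.75],"hand":-1},
])

```text
clock: 20.98
tool_pos: [0.5928, -0.3583, 0.075]
eef_rot: [0.929, 0.371, -0.0, -0.0]
contact_force: [-2.2, 1.2, 5.0]
opening: 0.575
finger_force: 25.0
```

Emit:
step_arm([
  {"dp":[0,0,0],"twist":[0,0,0.12],"hand":-1},
  {"dp":[0,0,0],"twist":[0,0,0.25],"hand":-1},
  {"dp":[0,0,0],"twist":[0,0,0.25],"hand":-1},
])

```text
clock: 21.35
tool_pos: [0.5928, -0.3582, 0.075]
eef_rot: [0.967, 0.254, -0.0, -0.0]
contact_force: [-1.2, 0.5, 6.1]
opening: 0.58
finger_force: 25.0
```

```bash
python3 plan.py; python3 -c "
from h import *
s=r.get_state();print(s['moment'],s['contact_force'])"
```

```text
now [ 0.5928 -0.3582  0.075 ] yaw,tilt [29.4 -0. ] q [ 0.6   1.01 -0.25  1.45  0.33  0.72 -0.84] t 21.35
[-0.06985541  0.37463998 -0.05506622] [-1.1730205   0.54791985  6.05037929]
```

Emit:
step_arm([
  {"dp":[0,0,0],"twist":[0,0,0.12],"hand":-1},
  {"dp":[0,0,0],"twist":[0,0,0.25],"hand":-1},
  {"dp":[0,0,0],"twist":[0,0,0.25],"hand":-1},
])

```text
clock: 21.72
tool_pos: [0.5927, -0.3581, 0.075]
eef_rot: [0.991, 0.131, -0.0, -0.0]
contact_force: [-2.5, 0.6, 5.5]
opening: 0.581
finger_force: 25.0
```

```bash
python3 plan.py; python3 -c "
from h import *
s=r.get_state();print(s['moment'],s['contact_force'])"
```

```text
now [ 0.5927 -0.3581  0.075 ] yaw,tilt [15.1 -0. ] q [ 0.57  1.01 -0.19  1.46  0.25  0.7  -1.03] t 21.725
[-0.02703206  0.38095562 -0.00355816] [-2.54789472  0.57435601  5.492017  ]
```

Emit:
step_arm([
  {"dp":[0,0,0],"twist":[0,0,0.12],"hand":-1},
  {"dp":[0,0,0],"twist":[0,0,0.25],"hand":-1},
  {"dp":[0,0,0],"twist":[0,0,0.25],"hand":-1},
])

```text
clock: 22.1
tool_pos: [0.5927, -0.3581, 0.075]
eef_rot: [1.0, 0.007, -0.0, -0.0]
contact_force: [-2.0, 0.3, 6.4]
opening: 0.58
finger_force: 25.0
```

```bash
python3 plan.py; python3 -c "
from h import *
s=r.get_state();print(s['moment'],s['contact_force'])"
```

```text
now [ 0.5927 -0.3581  0.075 ] yaw,tilt [ 0.8 -0. ] q [ 0.54  1.01 -0.12  1.46  0.17  0.69 -1.21] t 22.1
[ 0.01817532  0.42482067 -0.042563  ] [-1.99442317  0.31471365  6.37339085]
```

Emit:
step_arm([
  {"dp":[0,0,0],"twist":[0,0,0.12],"hand":-1},
  {"dp":[0,0,0],"twist":[0,0,0.25],"hand":-1},
  {"dp":[0,0,0],"twist":[0,0,0.25],"hand":-1},
])

```text
clock: 22.48
tool_pos: [0.5936, -0.3583, 0.0748]
eef_rot: [0.993, -0.117, 0.001, 0.0]
contact_force: [0.6, -1.5, 3.8]
opening: 0.579
finger_force: 25.0
```

```bash
python3 plan.py; python3 -c "
from h import *
s=r.get_state();print(s['moment'],s['contact_force'])"
```

```text
now [ 0.5936 -0.3583  0.0748] yaw,tilt [-13.4   0.1] q [ 0.51  1.01 -0.06  1.46  0.08  0.68 -1.39] t 22.475
[-0.16041164 -0.05779852 -0.06993263] [ 0.61939859 -1.48891106  3.84900114]
```

Emit:
step_arm([
  {"dp":[0,0,0],"twist":[0,0,0.1],"hand":-1},
  {"dp":[0,0,0],"twist":[0,0,0.15],"hand":-1},
  {"dp":[0,0,0],"twist":[0,0,0.15],"hand":-1},
])

```text
clock: 22.85
tool_pos: [0.5932, -0.3582, 0.0746]
eef_rot: [0.982, -0.19, 0.0, -0.0]
contact_force: [0.4, -1.1, 5.0]
opening: 0.576
finger_force: 25.0
```

```bash
python3 plan.py; python3 -c "
from h import *
s=r.get_state();print(s['moment'],s['contact_force'])"
```

```text
now [ 0.5932 -0.3582  0.0746] yaw,tilt [-22.   0.] q [ 0.49  1.01 -0.02  1.46  0.03  0.68 -1.5 ] t 22.85
[-0.24613292 -0.03348404  0.63389201] [ 0.43070718 -1.13057083  5.04300149]
```

Emit:
step_arm([
  {"dp":[0,0,0],"twist":[0,0,0.1],"hand":-1},
  {"dp":[0,0,0],"twist":[0,0,0.15],"hand":-1},
  {"dp":[0,0,0],"twist":[0,0,0.15],"hand":-1},
])

```text
clock: 23.22
tool_pos: [0.5929, -0.3581, 0.0743]
eef_rot: [0.965, -0.264, -0.0, -0.0]
contact_force: [0.4, -0.5, 5.0]
opening: 0.576
finger_force: 25.0
```

```bash
python3 plan.py; python3 -c "
from h import *
s=r.get_state();print(s['moment'],s['contact_force'])"
```

```text
now [ 0.5929 -0.3581  0.0743] yaw,tilt [-30.6  -0. ] q [ 0.47  1.01  0.02  1.46 -0.02  0.67 -1.61] t 23.225
[-0.1788824   0.00882652  0.62663632] [ 0.40857373 -0.4884248   5.00256242]
```

Emit:
step_arm([
  {"dp":[0,0,0],"twist":[0,0,0],"hand":0.6},
  {"dp":[0,0,0],"twist":[0,0,0],"hand":0.6},
  {"dp":[0,0,-55],"twist":[0,0,0],"hand":0.4},
  {"dp":[0,0,-100],"twist":[0,0,0],"hand":0.4},
  {"dp":[0,0,-100],"twist":[0,0,0],"hand":0.4},
])

```text
clock: 23.85
tool_pos: [0.5949, -0.3591, 0.178]
eef_rot: [0.964, -0.265, 0.003, 0.0]
contact_force: [-0.6, 0.1, -0.8]
opening: 0.699
finger_force: 0.0
```

```bash
cat > cases.py <<'E'
from h import *
np.set_printoptions(precision=4,suppress=True)
def cases(zt=.015):
    s=snap('top'); s2=snap('side')
    out=[]
    im,X,Y=ortho(s,.015,(.46,-.03),.33,.001)
    hsv=cv2.cvtColor(im,cv2.COLOR_RGB2HSV)
    m=((hsv[...,2]>90)&(hsv[...,1]<80)&(abs(X-.465)<.066)&(Y>-.29)&(Y<.232)).astype(np.uint8)
    m=cv2.morphologyEx(m,cv2.MORPH_CLOSE,np.ones((5,5)))
    n,l,st,ce=cv2.connectedComponentsWithStats(m)
    for i in range(1,n):
        if not 350<st[i,4]<2200 or max(st[i,2:4])>60: continue
        u,v=ce[i]; c=np.array([X[int(v),0],Y[0,int(u)]])
        a=casefit(s,c,.015); b=casefit(s2,a[0],.012)
        print('case top',a[0],a[1],round(a[2],2),'side',b[0],b[1],round(b[2],2))
    return s,s2
if __name__=='__main__': cases()
E
python3 - <<'E'
from cases import *
s,s2=cases()
t=[ortho(s,.06,(.4715,-.335),.05,.0004)[0],ortho(s,.06,(.593,-.358),.05,.0004)[0]]
cv2.imwrite('pics/caps2.png',np.hstack(t)[:,:,::-1])
E
```

```text
case top [ 0.4823 -0.2231] 78.0 0.92 side [ 0.485 -0.225] 78.0 0.62
case top [0.4726 0.1318] 40.0 0.85 side [0.4743 0.1351] 42.0 0.65
case top [ 0.4636 -0.0489] 108.0 0.92 side [ 0.4657 -0.0456] 108.0 0.69
case top [0.4432 0.0761] 116.00000000000001 0.89 side [0.4449 0.0797] 116.00000000000001 0.73
case top [ 0.4406 -0.1444] 58.00000000000001 0.91 side [ 0.4434 -0.1428] 58.00000000000001 0.7
```

View pics/caps2.png

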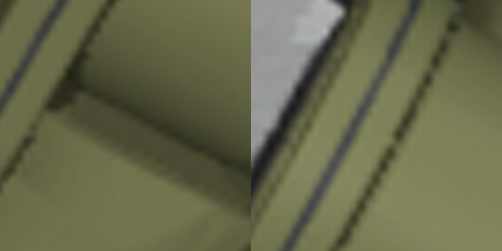

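```bash
cat > tgt.py <<'E'
import sys,subprocess
from h import *
Y=-3.2; O=np.array([.616,-.0196,.040])
B=R.from_euler('z',Y,degrees=True)*R.from_euler('y',-18,degrees=True)
# L:s:up:h[:flip] -> plan target, h = TCP height over the face along its normal
a=[]
for t in sys.argv[1:]:
    if t[0]=='L':
        f=[float(v) for v in t.split(':')[1:]]; p=O+B.apply([f[1],f[0],f[2]]); fl=len(f)>3
        t=','.join(map(str,np.round(p,4)))+(',%g,%g'%((Y+180,-18) if fl else (Y,18)))
    a.append(t)
print(a); subprocess.run(['python3','plan.py']+a)
E
python3 tgt.py .54,-.30,.178,5 .484,-.2198,.15,41 .484,-.2198,.09,78 .484,-.2198,.027,78 
```

```text
now [ 0.5924 -0.3575  0.1737] yaw,tilt [-30.7  -0.1] q [ 0.47  0.88  0.02  1.42 -0.02  0.85 -1.61] t 23.95
dp [-74.4, -22.8, -4.1] twist [-0.002, 0.002, -0.623] rows>=3.3
dp [-48.8, -84.8, 28.0] twist [0.0, 0.0, -0.628] rows>=3.4
dp [0.0, -0.0, 60.0] twist [0.0, 0.0, -0.646] rows>=3.5
dp [0.0, -0.0, 63.0] twist [0.0, 0.0, 0.0] rows>=1.0
['.54,-.30,.178,5', '.484,-.2198,.15,41', '.484,-.2198,.09,78', '.484,-.2198,.027,78']
```

Emit:
step_arm([
  {"dp":[-19,-6,-2],"twist":[0,0,-0.16],"hand":0.4},
  {"dp":[-37,-11,-4],"twist":[0,0,-0.31],"hand":0.4},
  {"dp":[-56,-17,-4],"twist":[0,0,-0.47],"hand":0.4},
  {"dp":[-74,-23,-4],"twist":[0,0,-0.62],"hand":0.4},
])

```text
clock: 24.45
tool_pos: [0.5391, -0.2991, 0.1761]
eef_rot: [0.999, 0.045, -0.002, -0.002]
contact_force: [-0.2, 0.4, -0.6]
opening: 0.7
finger_force: 0.0
```

Emit:
step_arm([
  {"dp":[-12,-21,7],"twist":[0,0,-0.16],"hand":0.4},
  {"dp":[-24,-42,14],"twist":[0,0,-0.31],"hand":0.4},
  {"dp":[-37,-64,21],"twist":[0,0,-0.47],"hand":0.4},
  {"dp":[-49,-85,28],"twist":[0,0,-0.63],"hand":0.4},
])

```text
clock: 24.95
tool_pos: [0.4829, -0.2185, 0.1486]
eef_rot: [0.936, 0.352, -0.001, -0.002]
contact_force: [-0.2, -1.0, -1.3]
opening: 0.701
finger_force: 0.0
```

Emit:
step_arm([
  {"dp":[0,0,15],"twist":[0,0,-0.16],"hand":0.4},
  {"dp":[0,0,30],"twist":[0,0,-0.32],"hand":0.4},
  {"dp":[0,0,50],"twist":[0,0,-0.48],"hand":0.4},
  {"dp":[0,0,50],"twist":[0,0,-0.65],"hand":0.4},
  {"dp":[0,0,50],"twist":[0,0,-0.65],"hand":0.4},
])

```text
clock: 25.58
tool_pos: [0.4835, -0.2192, 0.0988]
eef_rot: [0.777, 0.63, -0.0, -0.003]
contact_force: [0.2, 0.8, 1.0]
opening: 0.701
finger_force: 0.0
```

Emit:
step_arm([
  {"dp":[0,0,0],"twist":[0,0,0],"hand":0.4},
  {"dp":[0,0,0],"twist":[0,0,0],"hand":0.4},
])

```text
clock: 25.82
tool_pos: [0.4848, -0.2198, 0.1003]
eef_rot: [0.777, 0.63, 0.0, -0.001]
contact_force: [0.1, -0.2, 1.1]
opening: 0.703
finger_force: 0.0
```

```bash
python3 tgt.py .484,-.2198,.027,78; python3 cases.py 
```

```text
now [ 0.4848 -0.2198  0.1003] yaw,tilt [78.1  0.1] q [ 0.56  0.85 -0.37  1.96  0.66  0.46 -0.5 ] t 25.825
dp [-0.2, -0.7, 73.3] twist [-0.001, -0.001, 0.002] rows>=1.2
['.484,-.2198,.027,78']
case top [0.4728 0.1322] 40.0 0.82 side [0.4746 0.1352] 40.0 0.65
case top [ 0.4636 -0.0489] 108.0 0.92 side [ 0.4657 -0.0455] 108.0 0.68
case top [ 0.4618 -0.275 ] 140.0 0.18 side [ 0.481  -0.2503] 0.0 0.27
case top [0.4432 0.0762] 116.00000000000001 0.89 side [0.4448 0.0797] 114.00000000000001 0.72
case top [ 0.4408 -0.1444] 58.00000000000001 0.91 side [ 0.4435 -0.1427] 58.00000000000001 0.69
```

Emit:
step_arm([
  {"dp":[0,-0.5,45],"twist":[0,0,0],"hand":0.4},
  {"dp":[0,-0.5,68],"twist":[0,0,0],"hand":0.4},
  {"dp":[0,-0.5,73],"twist":[0,0,0],"hand":0.4},
  {"dp":[0,-0.5,73],"twist":[0,0,0],"hand":0.4},
])

```text
clock: 26.42
tool_pos: [0.4846, -0.2196, 0.0277]
eef_rot: [0.776, 0.631, 0.0, -0.0]
contact_force: [-0.2, 0.1, 0.5]
opening: 0.7
finger_force: 0.0
```

Emit:
step_arm([
  {"dp":[0,0,0],"twist":[0,0,0],"hand":-1},
  {"dp":[0,0,0],"twist":[0,0,0],"hand":-1},
  {"dp":[0,0,0],"twist":[0,0,0],"hand":-1},
  {"dp":[0,0,0],"twist":[0,0,0],"hand":-1},
], force=22)

```text
clock: 26.92
tool_pos: [0.4848, -0.22, 0.0281]
eef_rot: [0.776, 0.631, 0.0, -0.0]
contact_force: [-0.3, -0.1, 6.4]
opening: 0.452
finger_force: 22.0
```

Emit:
step_arm([
  {"dp":[0,0,-40],"twist":[0,0,0],"hand":-1},
  {"dp":[0,0,-90],"twist":[0,0,0],"hand":-1},
  {"dp":[0,0,-90],"twist":[0,0,0],"hand":-1},
  {"dp":[0,0,-90],"twist":[0,0,0],"hand":-1},
])

```text
clock: 27.42
tool_pos: [0.4838, -0.22, 0.117]
eef_rot: [0.776, 0.631, -0.0, -0.001]
contact_force: [-0.6, 1.0, -1.1]
opening: 0.45
finger_force: 22.0
```

```bash
python3 tgt.py .53,-.21,.13,38 .58,-.20,.13,-3.2,9 L:-0.18:.027:.050 L:-0.18:.027:.028
```

```text
now [ 0.4838 -0.22    0.117 ] yaw,tilt [78.2  0. ] q [ 0.58  0.82 -0.41  1.95  0.65  0.5  -0.49] t 27.425
dp [19.3, 43.1, -13.1] twist [-0.002, -0.0, 0.701] rows>=3.8
dp [45.6, 22.9, 0.0] twist [-0.056, 0.15, 0.718] rows>=3.9
dp [30.4, -2.1, 39.3] twist [-0.0, 0.157, 0.0] rows>=0.8
dp [0.0, 0.0, 22.0] twist [0.0, 0.0, 0.0] rows>=0.4
['.53,-.21,.13,38', '.58,-.20,.13,-3.2,9', '0.6162,-0.1999,0.0959,-3.2,18', '0.623,-0.2003,0.075,-3.2,18']
```

Emit:
step_arm([
  {"dp":[5,11,-4],"twist":[0,0,0.17],"hand":-1},
  {"dp":[10,22,-8],"twist":[0,0,0.35],"hand":-1},
  {"dp":[15,33,-13],"twist":[0,0,0.52],"hand":-1},
  {"dp":[19,43,-13],"twist":[0,0,0.7],"hand":-1},
])

```text
clock: 27.92
tool_pos: [0.5299, -0.2096, 0.1288]
eef_rot: [0.946, 0.324, -0.001, -0.001]
contact_force: [0.6, -0.6, -0.9]
opening: 0.451
finger_force: 22.0
```

Emit:
step_arm([
  {"dp":[11,6,0],"twist":[-0.014,0.037,0.18],"hand":-1},
  {"dp":[23,12,0],"twist":[-0.028,0.075,0.36],"hand":-1},
  {"dp":[34,17,0],"twist":[-0.042,0.112,0.54],"hand":-1},
  {"dp":[45,23,0],"twist":[-0.056,0.15,0.718],"hand":-1},
  {"dp":[45,23,0],"twist":[-0.056,0.15,0.718],"hand":-1},
])

```text
clock: 28.55
tool_pos: [0.5792, -0.1994, 0.1287]
eef_rot: [0.997, -0.026, 0.076, 0.001]
contact_force: [-0.4, 0.3, -0.2]
opening: 0.454
finger_force: 22.0
```

Emit:
step_arm([
  {"dp":[15,-1,5],"twist":[0,0.157,0],"hand":-1},
  {"dp":[30,-2,15],"twist":[0,0.157,0],"hand":-1},
  {"dp":[30,-2,30],"twist":[0,0.157,0],"hand":-1},
  {"dp":[30,-2,30],"twist":[0,0.157,0],"hand":-1},
  {"dp":[30,-2,30],"twist":[0,0.157,0],"hand":-1},
])

```text
clock: 29.18
tool_pos: [0.6137, -0.2003, 0.105]
eef_rot: [0.988, -0.027, 0.155, 0.004]
contact_force: [-0.1, -0.1, -0.6]
opening: 0.453
finger_force: 22.0
```

```bash
python3 tgt.py L:-0.18:.027:.050 L:-0.18:.027:.028; python3 - <<'E'
from h import *
s=snap('side')
u,v=map(int,proj(s,(.62,-.2,.06)))
cv2.imwrite('pics/pl1.png',cv2.resize(s['pixels'][v-50:v+50,u-70:u+70,::-1],None,fx=5,fy=5,interpolation=cv2.INTER_CUBIC))
E
```

```text
now [ 0.6137 -0.2003  0.105 ] yaw,tilt [-3.1 17.9] q [ 0.34  0.86 -0.1   1.9   0.11  0.08 -1.45] t 29.175
dp [-0.5, -0.5, 9.4] twist [-0.002, 0.002, 0.001] rows>=0.2
dp [0.0, 0.0, 22.0] twist [0.0, 0.0, 0.0] rows>=0.4
['0.6162,-0.1999,0.0959,-3.2,18', '0.623,-0.2003,0.075,-3.2,18']
```

View pics/pl1.png

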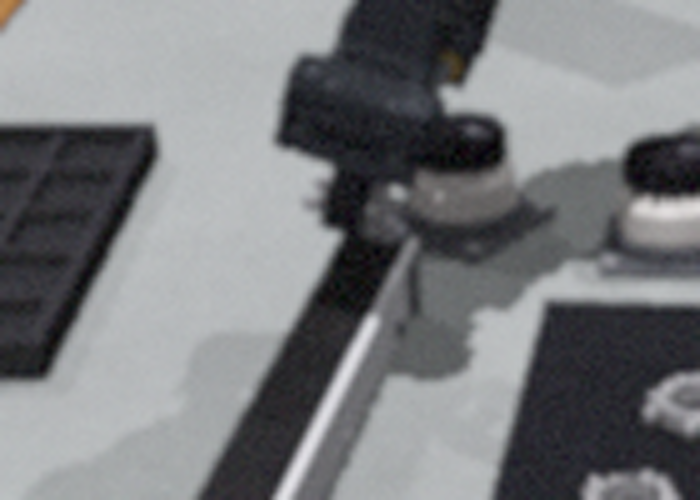

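Emit:
step_arm([
  {"dp":[-0.5,0,10],"twist":[0,0,0],"hand":-1},
  {"dp":[-0.5,0,20],"twist":[0,0,0],"hand":-1},
  {"dp":[-0.5,0,26],"twist":[0,0,0],"hand":-1},
  {"dp":[-0.5,0,26],"twist":[0,0,0],"hand":-1},
  {"dp":[-0.5,0,26],"twist":[0,0,0],"hand":-1},
])

```text
clock: 29.85
tool_pos: [0.6219, -0.2006, 0.0805]
eef_rot: [0.987, -0.027, 0.156, 0.004]
contact_force: [0.3, 0.5, -0.5]
opening: 0.452
finger_force: 22.0
```

```bash
python3 tgt.py L:-0.18:.027:.024; python3 - <<'E'
from h import *
B=R.from_euler('z',-3.2,degrees=True)*R.from_euler('y',-18,degrees=True); s=r.get_state()
print(B.inv().apply(s['tool_pos']-np.array([.616,-.0196,.040])),B.inv().apply(s['contact_force']))
E
```

```text
now [ 0.6219 -0.2006  0.0805] yaw,tilt [-3.2 17.9] q [ 0.33  0.91 -0.1   1.88  0.11  0.05 -1.46] t 29.85
dp [-0.7, -0.4, 9.6] twist [-0.002, 0.001, 0.001] rows>=0.2
['0.6242,-0.2003,0.0712,-3.2,18']
[ 0.02769081 -0.18040587  0.03359408] [ 0.07393465  0.50120724 -0.50995484]
```

Emit:
step_arm([
  {"dp":[0.9,0,2],"twist":[0,-0.05,0],"hand":-1},
  {"dp":[0.5,0,6],"twist":[0,-0.05,0],"hand":-1},
  {"dp":[0.5,0,6],"twist":[0,-0.05,0],"hand":-1},
])

```text
clock: 30.22
tool_pos: [0.6238, -0.2006, 0.0746]
eef_rot: [0.991, -0.027, 0.131, 0.003]
contact_force: [-0.1, 0.2, -0.9]
opening: 0.452
finger_force: 22.0
```

```bash
cat > led.py <<'E'
from h import *
np.set_printoptions(precision=4,suppress=True)
B=R.from_euler('z',-3.2,degrees=True)*R.from_euler('y',-18,degrees=True); s=r.get_state()
o=R.from_quat(s['eef_rot'])
print('TCP',B.inv().apply(s['tool_pos']-np.array([.616,-.0196,.040])),'case',B.inv().apply(s['tool_pos']+o.apply([0,0,.0187])-np.array([.616,-.0196,.040])),'F',B.inv().apply(s['contact_force']),'rot',(B.inv()*o*R.from_euler('x',180,degrees=True)).as_rotvec(),'q6',s['q'][5],s['q'])
E
python3 led.py
```

```text
TCP [ 0.0277 -0.1803  0.0274] case [ 0.0267 -0.1803  0.0087] F [-0.369   0.219  -0.8149] rot [0.0017 0.0513 0.0008] q6 0.13333984886951314 [ 0.3195  0.9197 -0.0911  1.8346  0.1099  0.1333 -1.4592]
```

Emit:
step_arm([
  {"dp":[0,0,1],"twist":[0,0,0],"hand":-1},
  {"dp":[0,0,1],"twist":[0,0,0],"hand":-1},
])

```text
clock: 30.48
tool_pos: [0.6241, -0.2008, 0.0739]
eef_rot: [0.991, -0.027, 0.131, 0.003]
contact_force: [0.2, -0.2, -0.1]
opening: 0.45
finger_force: 22.0
```

Emit:
step_arm([
  {"dp":[0,0,1],"twist":[0,0,0],"hand":-1},
  {"dp":[0,0,1],"twist":[0,0,0],"hand":-1},
])

```text
clock: 30.72
tool_pos: [0.6247, -0.2007, 0.073]
eef_rot: [0.991, -0.027, 0.131, 0.003]
contact_force: [-0.3, -0.9, -1.0]
opening: 0.447
finger_force: 22.0
```

```bash
python3 led.py
```

```text
TCP [ 0.028  -0.1804  0.0255] case [ 0.0271 -0.1803  0.0069] F [-0.518  -0.8804 -0.843 ] rot [0.0017 0.0512 0.0008] q6 0.13214862135105146 [ 0.3189  0.9231 -0.0906  1.8322  0.1101  0.1321 -1.4594]
```

Emit:
step_arm([
  {"dp":[-1,0,0.5],"twist":[0,0,0],"hand":-1},
  {"dp":[-2,0,0.5],"twist":[0,0,0],"hand":-1},
  {"dp":[-2,0,0.5],"twist":[0,0,0],"hand":-1},
])

```text
clock: 31.1
tool_pos: [0.623, -0.2007, 0.0722]
eef_rot: [0.991, -0.027, 0.131, 0.003]
contact_force: [0.2, 0.5, 0.4]
opening: 0.447
finger_force: 22.0
```

```bash
python3 led.py
```

```text
TCP [ 0.0263 -0.1804  0.0253] case [ 0.0253 -0.1804  0.0067] F [0.3151 0.5487 0.2734] rot [0.0015 0.0506 0.0007] q6 0.12614312512360962 [ 0.3194  0.9233 -0.0901  1.8375  0.1106  0.1261 -1.4594]
```

Emit:
step_arm([
  {"dp":[-1,0,0],"twist":[0,0,0],"hand":-1},
  {"dp":[-1,0,0],"twist":[0,0,0],"hand":-1},
])

```text
clock: 31.35
tool_pos: [0.6224, -0.2006, 0.072]
eef_rot: [0.991, -0.027, 0.132, 0.003]
contact_force: [0.6, 0.7, 2.1]
opening: 0.449
finger_force: 22.0
```

```bash
python3 led.py
```

```text
TCP [ 0.0256 -0.1804  0.0254] case [ 0.0246 -0.1804  0.0067] F [1.182  0.7703 1.7745] rot [0.0015 0.0501 0.0008] q6 0.123154773070112 [ 0.3196  0.9231 -0.09    1.8401  0.1108  0.1232 -1.4593]
```

Emit:
step_arm([
  {"dp":[-1,0,0],"twist":[0,0,0],"hand":-1},
  {"dp":[-1,0,0],"twist":[0,0,0],"hand":-1},
])

```text
clock: 31.6
tool_pos: [0.6222, -0.2006, 0.072]
eef_rot: [0.991, -0.027, 0.132, 0.003]
contact_force: [4.0, -1.1, 1.0]
opening: 0.446
finger_force: 22.0
```

```bash
python3 led.py
```

```text
TCP [ 0.0254 -0.1804  0.0254] case [ 0.0245 -0.1804  0.0067] F [ 4.128  -0.8352 -0.2862] rot [0.0014 0.0483 0.001 ] q6 0.11973877629964039 [ 0.3198  0.9229 -0.09    1.842   0.1111  0.1197 -1.4592]
```

Emit:
step_arm([
  {"dp":[-1,0,0],"twist":[0,0,0],"hand":-1},
  {"dp":[-1,0,0],"twist":[0,0,0],"hand":-1},
])

```text
clock: 31.85
tool_pos: [0.6221, -0.2006, 0.072]
eef_rot: [0.991, -0.027, 0.133, 0.003]
contact_force: [5.0, -0.9, 0.3]
opening: 0.449
finger_force: 22.0
```

```bash
python3 led.py
```

```text
TCP [ 0.0253 -0.1804  0.0255] case [ 0.0244 -0.1804  0.0068] F [ 4.8568 -0.6548 -1.2543] rot [0.0014 0.0466 0.0011] q6 0.11619828731970003 [ 0.32    0.9227 -0.09    1.844   0.1114  0.1162 -1.4592]
```

Emit:
step_arm([
  {"dp":[1,0,0],"twist":[0,0,0],"hand":-1},
  {"dp":[1.5,0,0],"twist":[0,0,0],"hand":0.25},
  {"dp":[1.5,0,0],"twist":[0,0,0],"hand":0.25},
  {"dp":[1.5,0,0],"twist":[0,0,0],"hand":0.25},
  {"dp":[1.5,0,0],"twist":[0,0,0],"hand":0.25},
])

```text
clock: 32.48
tool_pos: [0.6209, -0.2005, 0.0713]
eef_rot: [0.991, -0.027, 0.131, 0.003]
contact_force: [-0.4, 0.1, -0.6]
opening: 0.625
finger_force: 0.0
```

Emit:
step_arm([
  {"dp":[0,0,-30],"twist":[0,0,0],"hand":0.25},
  {"dp":[0,0,-70],"twist":[0,0,0],"hand":0.4},
  {"dp":[0,0,-70],"twist":[0,0,0],"hand":0.4},
  {"dp":[0,0,-70],"twist":[0,0,0],"hand":0.4},
])

```text
clock: 32.98
tool_pos: [0.6031, -0.1995, 0.1388]
eef_rot: [0.991, -0.027, 0.131, 0.003]
contact_force: [-0.1, -0.4, -0.8]
opening: 0.698
finger_force: 0.0
```

```bash
python3 tgt.py .50,-.165,.14,30 .4423,-.141,.14,58 .4423,-.141,.077,58 .4423,-.141,.027,58;  python3 - <<'E'
from h import *
s=snap('side')
u,v=map(int,proj(s,(.63,-.2,.05)))
cv2.imwrite('pics/pl2.png',cv2.resize(s['pixels'][v-35:v+35,u-45:u+45,::-1],None,fx=7,fy=7,interpolation=cv2.INTER_CUBIC))
E
```

```text
now [ 0.6031 -0.1995  0.1388] yaw,tilt [-3.2 15. ] q [ 0.34  0.8  -0.11  1.88  0.11  0.22 -1.45] t 32.975
dp [-100.9, -28.9, -28.3] twist [0.074, -0.256, -0.575] rows>=3.4
dp [-38.0, -49.6, -0.0] twist [0.0, 0.0, -0.489] rows>=2.6
dp [0.0, -0.0, 63.0] twist [0.0, 0.0, 0.0] rows>=1.0
dp [0.0, -0.0, 50.0] twist [0.0, 0.0, 0.0] rows>=0.8
['.50,-.165,.14,30', '.4423,-.141,.14,58', '.4423,-.141,.077,58', '.4423,-.141,.027,58']
```

View pics/pl2.png

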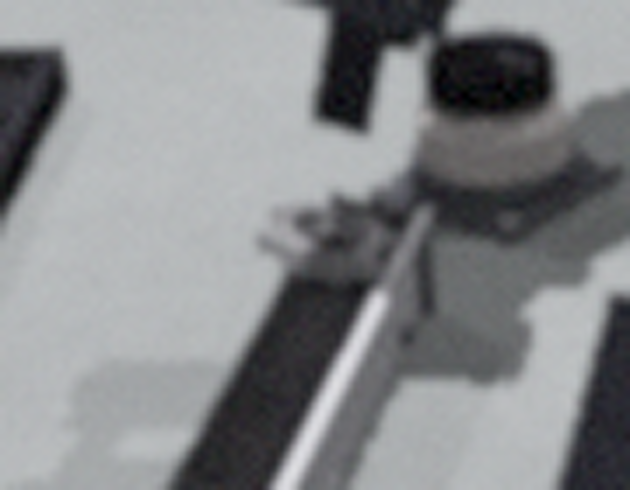

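The first case lies flat on the ledge against the lip (crop px (340,235)). On to the next one.

Emit:
step_arm([
  {"dp":[-25,-7,-7],"twist":[0.02,-0.064,-0.144],"hand":0.4},
  {"dp":[-50,-14,-14],"twist":[0.037,-0.128,-0.29],"hand":0.4},
  {"dp":[-75,-22,-21],"twist":[0.055,-0.19,-0.43],"hand":0.4},
  {"dp":[-101,-29,-28],"twist":[0.074,-0.256,-0.575],"hand":0.4},
  {"dp":[-101,-29,-28],"twist":[0.074,-0.256,-0.575],"hand":0.4},
])

```text
clock: 33.65
tool_pos: [0.4994, -0.1639, 0.1389]
eef_rot: [0.966, 0.259, -0.001, -0.001]
contact_force: [0.9, -0.3, -0.1]
opening: 0.699
finger_force: 0.0
```

Emit:
step_arm([
  {"dp":[-13,-17,0],"twist":[0,0,-0.16],"hand":0.4},
  {"dp":[-25,-33,0],"twist":[0,0,-0.33],"hand":0.4},
  {"dp":[-38,-49.6,0],"twist":[0,0,-0.489],"hand":0.4},
  {"dp":[-38,-49.6,40],"twist":[0,0,-0.489],"hand":0.4},
  {"dp":[-38,-49.6,60],"twist":[0,0,-0.489],"hand":0.4},
])

```text
clock: 34.28
tool_pos: [0.4431, -0.1413, 0.0783]
eef_rot: [0.875, 0.483, 0.0, 0.0]
contact_force: [-0.6, 1.4, 0.2]
opening: 0.699
finger_force: 0.0
```

Emit:
step_arm([
  {"dp":[0,0,0],"twist":[0,0,0],"hand":0.4},
  {"dp":[0,0,0],"twist":[0,0,0],"hand":0.4},
])

```text
clock: 34.52
tool_pos: [0.4432, -0.1412, 0.0802]
eef_rot: [0.875, 0.484, 0.0, 0.001]
contact_force: [-0.7, 0.6, 0.3]
opening: 0.696
finger_force: 0.0
```

```bash
python3 tgt.py .4425,-.141,.027,58; python3 cases.py; python3 -c "
from h import *
s=dict(np.load('top0.npz'));s=snap('top')
t=[ortho(s,.06,(.4695,-.338),.05,.0005)[0],ortho(s,.06,(.5915,-.3615),.05,.0005)[0]]
cv2.imwrite('pics/caps3.png',np.hstack(t)[:,:,::-1])"
```

```text
now [ 0.4432 -0.1412  0.0802] yaw,tilt [57.9  0. ] q [ 0.29  0.83 -0.14  2.17  0.63  0.17 -0.98] t 34.525
dp [-0.2, -0.8, 53.2] twist [0.001, -0.0, -0.001] rows>=0.9
['.4425,-.141,.027,58']
case top [0.4725 0.1311] 40.0 0.89 side [0.4743 0.1344] 42.0 0.7
case top [ 0.4638 -0.0485] 108.0 0.89 side [ 0.4658 -0.0447] 108.0 0.65
case top [0.4429 0.075 ] 116.00000000000001 0.85 side [0.445  0.0784] 114.00000000000001 0.77
```

View pics/caps3.png

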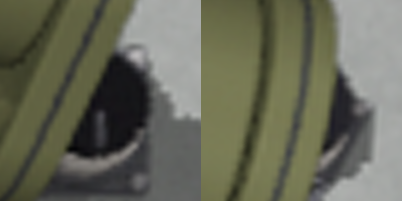

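Emit:
step_arm([
  {"dp":[0,-0.6,20],"twist":[0,0,0],"hand":0.4},
  {"dp":[0,-0.6,30],"twist":[0,0,0],"hand":0.4},
  {"dp":[0,-0.6,30],"twist":[0,0,0],"hand":0.4},
])

```text
clock: 35.05
tool_pos: [0.4419, -0.1407, 0.0498]
eef_rot: [0.875, 0.485, -0.0, 0.0]
contact_force: [0.1, -0.7, 0.3]
opening: 0.698
finger_force: 0.0
```

```bash
python3 tgt.py .4425,-.141,.027,58
```

```text
now [ 0.4419 -0.1407  0.0498] yaw,tilt [58.  -0.1] q [ 0.25  0.9  -0.06  2.18  0.66  0.08 -1.01] t 35.05
dp [0.1, 0.7, 22.8] twist [-0.0, 0.001, 0.0] rows>=0.4
['.4425,-.141,.027,58']
```

Emit:
step_arm([
  {"dp":[0,0.5,4],"twist":[0,0,0],"hand":0.4},
  {"dp":[0,0.5,8],"twist":[0,0,0],"hand":0.4},
  {"dp":[0,0.5,8],"twist":[0,0,0],"hand":0.4},
])

```text
clock: 35.42
tool_pos: [0.4424, -0.141, 0.0419]
eef_rot: [0.875, 0.485, -0.0, 0.0]
contact_force: [-0.2, 0.1, 0.3]
opening: 0.697
finger_force: 0.0
```

```bash
python3 tgt.py .4425,-.141,.027,58
```

```text
now [ 0.4424 -0.141   0.0419] yaw,tilt [58. -0.] q [ 0.24  0.91 -0.05  2.18  0.67  0.06 -1.02] t 35.425
dp [0.1, 0.1, 14.9] twist [0.0, 0.001, 0.0] rows>=0.2
['.4425,-.141,.027,58']
```

Emit:
step_arm([
  {"dp":[0,0,3],"twist":[0,0,0],"hand":0.4},
  {"dp":[0,0,6],"twist":[0,0,0],"hand":0.4},
  {"dp":[0,0,6],"twist":[0,0,0],"hand":0.4},
])

```text
clock: 35.8
tool_pos: [0.4423, -0.141, 0.0358]
eef_rot: [0.875, 0.485, -0.0, 0.0]
contact_force: [-0.1, -0.3, 0.4]
opening: 0.696
finger_force: 0.0
```

```bash
python3 tgt.py .4425,-.141,.027,58
```

```text
now [ 0.4423 -0.141   0.0358] yaw,tilt [58. -0.] q [ 0.23  0.93 -0.04  2.18  0.73  0.05 -1.08] t 35.8
dp [0.1, 0.1, 8.8] twist [0.0, 0.001, 0.0] rows>=0.1
['.4425,-.141,.027,58']
```

Emit:
step_arm([
  {"dp":[0,0,2],"twist":[0,0,0],"hand":0.4},
  {"dp":[0,0,4],"twist":[0,0,0],"hand":0.4},
  {"dp":[0,0,4],"twist":[0,0,0],"hand":0.4},
])

```text
clock: 36.17
tool_pos: [0.4424, -0.141, 0.032]
eef_rot: [0.874, 0.485, -0.0, 0.0]
contact_force: [-0.5, 0.2, -0.6]
opening: 0.698
finger_force: 0.0
```

```bash
python3 tgt.py .4425,-.141,.027,58; python3 -c "
from h import *
print(r.get_state()['q'])"
```

```text
now [ 0.4424 -0.141   0.032 ] yaw,tilt [58. -0.] q [ 0.24  0.94 -0.04  2.18  0.94  0.04 -1.28] t 36.175
dp [0.1, 0.0, 5.0] twist [0.0, 0.0, 0.001] rows>=0.1
['.4425,-.141,.027,58']
[ 0.23560443  0.93500892 -0.0430923   2.18078515  0.9361337   0.04374138
 -1.28358899]
```

Emit:
step_arm([
  {"dp":[0,0,0],"twist":[0,0,0],"hand":-1},
  {"dp":[0,0,0],"twist":[0,0,0],"hand":-1},
  {"dp":[0,0,0],"twist":[0,0,0],"hand":-1},
  {"dp":[0,0,0],"twist":[0,0,0],"hand":-1},
], force=24)

```text
clock: 36.67
tool_pos: [0.4425, -0.1411, 0.0321]
eef_rot: [0.875, 0.485, 0.0, 0.0]
contact_force: [-0.4, 0.4, 1.4]
opening: 0.451
finger_force: 24.0
```

Emit:
step_arm([
  {"dp":[0,0,-20],"twist":[0,0,0],"hand":-1},
  {"dp":[0,0,-55],"twist":[0,0,0],"hand":-1},
  {"dp":[0,0,-95],"twist":[0,0,0],"hand":-1},
  {"dp":[0,0,-95],"twist":[0,0,0],"hand":-1},
])

```text
clock: 37.17
tool_pos: [0.4436, -0.1414, 0.129]
eef_rot: [0.875, 0.484, 0.002, 0.002]
contact_force: [0.4, -0.1, -1.5]
opening: 0.444
finger_force: 24.0
```

```bash
python3 tgt.py .50,-.125,.14,28 .565,-.112,.14,-3.2,9; python3 - <<'E'
from h import *
from plan import ori
B=R.from_euler('z',-3.2,degrees=True)*R.from_euler('y',-18,degrees=True); O=np.array([.616,-.0196,.040])
o=ori(-3.2,14)
for h in (.028,.008): print((O+B.apply([.027,-.09,h])-o.apply([0,0,.023])).round(4))
E
```

```text
now [ 0.4436 -0.1414  0.129 ] yaw,tilt [57.9  0.1] q [ 0.46  0.75 -0.41  2.15  0.79  0.39 -1.16] t 37.175
dp [43.8, 39.2, -10.7] twist [0.004, -0.003, 0.523] rows>=2.8
dp [63.5, 19.0, 0.0] twist [-0.043, 0.153, 0.543] rows>=3.0
['.50,-.125,.14,28', '.565,-.112,.14,-3.2,9']
[ 0.6224 -0.1101  0.0973]
[ 0.6286 -0.1104  0.0783]
```

Emit:
step_arm([
  {"dp":[11,10,-3],"twist":[0,0,0.17],"hand":-1},
  {"dp":[29,26,-7],"twist":[0,0,0.35],"hand":-1},
  {"dp":[44,39,-10],"twist":[0,0,0.523],"hand":-1},
  {"dp":[44,39,-10],"twist":[0,0,0.523],"hand":-1},
])

```text
clock: 37.67
tool_pos: [0.4998, -0.1236, 0.1363]
eef_rot: [0.97, 0.244, 0.0, 0.001]
contact_force: [-1.2, -0.0, 0.1]
opening: 0.449
finger_force: 24.0
```

Emit:
step_arm([
  {"dp":[16,5,0],"twist":[-0.011,0.04,0.135],"hand":-1},
  {"dp":[32,10,0],"twist":[-0.021,0.075,0.27],"hand":-1},
  {"dp":[48,14,0],"twist":[-0.032,0.112,0.4],"hand":-1},
  {"dp":[63,19,0],"twist":[-0.043,0.153,0.543],"hand":-1},
  {"dp":[63,19,0],"twist":[-0.043,0.153,0.543],"hand":-1},
])

```text
clock: 38.3
tool_pos: [0.562, -0.1113, 0.1361]
eef_rot: [0.997, -0.025, 0.077, 0.003]
contact_force: [-0.8, -0.3, -0.7]
opening: 0.45
finger_force: 24.0
```

Emit:
step_arm([
  {"dp":[0,0,0],"twist":[0,0,0],"hand":-1},
  {"dp":[0,0,0],"twist":[0,0,0],"hand":-1},
])

```text
clock: 38.55
tool_pos: [0.5625, -0.112, 0.1367]
eef_rot: [0.997, -0.027, 0.078, 0.003]
contact_force: [-0.1, -1.3, -0.8]
opening: 0.448
finger_force: 24.0
```

```bash
python3 tgt.py .6224,-.1101,.0973,-3.2,14 .6286,-.1104,.0783,-3.2,14
```

```text
now [ 0.5625 -0.112   0.1367] yaw,tilt [-3.1  8.9] q [ 0.22  0.76 -0.16  1.97  0.38  0.28 -1.87] t 38.55
dp [52.9, -5.2, 48.2] twist [0.001, 0.089, 0.003] rows>=1.1
dp [1.4, -0.0, 19.9] twist [0.0, 0.0, 0.0] rows>=0.3
['.6224,-.1101,.0973,-3.2,14', '.6286,-.1104,.0783,-3.2,14']
```

Emit:
step_arm([
  {"dp":[30,-3,5],"twist":[0,0.045,0],"hand":-1},
  {"dp":[53,-5,15],"twist":[0,0.089,0],"hand":-1},
  {"dp":[53,-5,48],"twist":[0,0.089,0],"hand":-1},
  {"dp":[53,-5,48],"twist":[0,0.089,0],"hand":-1},
  {"dp":[53,-5,48],"twist":[0,0.089,0],"hand":-1},
])

```text
clock: 39.17
tool_pos: [0.6231, -0.1101, 0.0984]
eef_rot: [0.992, -0.027, 0.123, 0.004]
contact_force: [0.2, 0.1, -0.5]
opening: 0.446
finger_force: 24.0
```

```bash
sed -i 's/\.0187\]/OFF]/; s/^B=/OFF=float(__import__("sys").argv[1])\nB=/' led.py; python3 tgt.py .6286,-.1104,.0783,-3.2,14; python3 led.py .023
```

```text
now [ 0.6231 -0.1101  0.0984] yaw,tilt [-3.1 14.1] q [ 0.16  0.86 -0.1   1.89  0.4   0.16 -1.9 ] t 39.175
dp [0.5, -0.0, 20.8] twist [0.001, -0.002, 0.001] rows>=0.3
['.6286,-.1104,.0783,-3.2,14']
TCP [ 0.0296 -0.09    0.0518] case [ 0.028  -0.09    0.0288] F [ 0.03    0.135  -0.5448] rot [-0.0007  0.0682  0.0014] q6 0.15532544236430484 [ 0.1638  0.8627 -0.0952  1.8915  0.3961  0.1553 -1.8991]
```

Emit:
step_arm([
  {"dp":[0,0,10],"twist":[0,0,0],"hand":-1},
  {"dp":[0,0,18],"twist":[0,0,0],"hand":-1},
  {"dp":[0,0,20.5],"twist":[0,0,0],"hand":-1},
  {"dp":[0,0,20.5],"twist":[0,0,0],"hand":-1},
])

```text
clock: 39.67
tool_pos: [0.6283, -0.11, 0.0778]
eef_rot: [0.992, -0.027, 0.123, 0.004]
contact_force: [0.7, -1.0, -0.1]
opening: 0.444
finger_force: 24.0
```

```bash
python3 led.py .023
```

```text
TCP [ 0.0282 -0.0896  0.0306] case [ 0.0266 -0.0896  0.0076] F [ 0.6516 -0.9986 -0.3277] rot [-0.0006  0.0683  0.0015] q6 0.1246499200675312 [ 0.1524  0.9018 -0.0782  1.8805  0.4     0.1246 -1.9051]
```

Emit:
step_arm([
  {"dp":[-1,0,0.5],"twist":[0,0,0],"hand":-1},
  {"dp":[-2,0,1],"twist":[0,0,0],"hand":-1},
  {"dp":[-2,0,1],"twist":[0,0,0],"hand":-1},
])

```text
clock: 40.05
tool_pos: [0.6266, -0.1099, 0.0766]
eef_rot: [0.992, -0.027, 0.123, 0.004]
contact_force: [0.5, -0.3, -0.3]
opening: 0.448
finger_force: 24.0
```

```bash
python3 led.py .023
```

```text
TCP [ 0.0262 -0.0896  0.03  ] case [ 0.0246 -0.0896  0.007 ] F [ 0.4171 -0.2392 -0.4719] rot [-0.0006  0.0679  0.0014] q6 0.11699953490138662 [ 0.1506  0.9027 -0.0746  1.8862  0.401   0.117  -1.9067]
```

Emit:
step_arm([
  {"dp":[-1,0,0],"twist":[0,0,0],"hand":-1},
  {"dp":[-1.5,0,0.3],"twist":[0,0,0],"hand":-1},
  {"dp":[-1.5,0,0.3],"twist":[0,0,0],"hand":-1},
])

```text
clock: 40.42
tool_pos: [0.6263, -0.1099, 0.0764]
eef_rot: [0.992, -0.027, 0.124, 0.004]
contact_force: [1.8, -0.1, 1.4]
opening: 0.453
finger_force: 24.0
```

```bash
python3 led.py .023
```

```text
TCP [ 0.0258 -0.0896  0.0299] case [ 0.0243 -0.0896  0.0069] F [ 2.2005 -0.03    0.7864] rot [-0.0005  0.0657  0.0014] q6 0.11131039309172777 [ 0.1494  0.9028 -0.0722  1.8892  0.4018  0.1113 -1.9078]
```

Emit:
step_arm([
  {"dp":[-1,0,0],"twist":[0,0,0],"hand":-1},
  {"dp":[-1,0,0],"twist":[0,0,0],"hand":-1},
])

```text
clock: 40.67
tool_pos: [0.6261, -0.1099, 0.0765]
eef_rot: [0.992, -0.027, 0.125, 0.004]
contact_force: [5.0, -0.9, 3.1]
opening: 0.45
finger_force: 24.0
```

```bash
python3 led.py .023
```

```text
TCP [ 0.0257 -0.0896  0.03  ] case [ 0.0242 -0.0896  0.0071] F [ 5.7568 -0.6589  1.3394] rot [-0.0004  0.064   0.0014] q6 0.10756387888907983 [ 0.1486  0.9024 -0.0707  1.8913  0.4022  0.1076 -1.9085]
```

Emit:
step_arm([
  {"dp":[1,0,0],"twist":[0,0,0],"hand":-1},
  {"dp":[1.5,0,0],"twist":[0,0,0],"hand":0.25},
  {"dp":[1.5,0,0],"twist":[0,0,0],"hand":0.25},
  {"dp":[1.5,0,0],"twist":[0,0,0],"hand":0.25},
  {"dp":[1.5,0,0],"twist":[0,0,0],"hand":0.25},
])

```text
clock: 41.3
tool_pos: [0.6251, -0.1099, 0.0757]
eef_rot: [0.992, -0.027, 0.122, 0.004]
contact_force: [0.6, 0.2, 0.1]
opening: 0.625
finger_force: 0.0
```

Emit:
step_arm([
  {"dp":[0,0,-30],"twist":[0,0,0],"hand":0.25},
  {"dp":[0,0,-70],"twist":[0,0,0],"hand":0.4},
  {"dp":[0,0,-70],"twist":[0,0,0],"hand":0.4},
  {"dp":[0,0,-70],"twist":[0,0,0],"hand":0.4},
])

```text
clock: 41.8
tool_pos: [0.6085, -0.109, 0.1435]
eef_rot: [0.992, -0.027, 0.122, 0.004]
contact_force: [-0.4, -0.6, -0.9]
opening: 0.695
finger_force: 0.0
```

```bash
python3 tgt.py .55,-.085,.15,35 .50,-.065,.15,72  .4655,-.0455,.14,108; python3 cases.py
```

```text
now [ 0.6085 -0.109   0.1435] yaw,tilt [-3.1 14.1] q [ 0.19  0.78 -0.14  1.92  0.39  0.22 -1.89] t 41.8
dp [-56.3, -20.7, -20.9] twist [0.083, -0.236, -0.662] rows>=3.8
dp [-29.5, -45.1, -0.0] twist [0.0, 0.0, -0.646] rows>=3.5
dp [7.9, -38.8, 10.0] twist [0.0, 0.0, -0.628] rows>=3.4
['.55,-.085,.15,35', '.50,-.065,.15,72', '.4655,-.0455,.14,108']
case top [0.4727 0.1297] 40.0 0.88 side [0.4745 0.1333] 40.0 0.75
case top [ 0.4636 -0.0484] 108.0 0.9 side [ 0.4656 -0.0451] 108.0 0.66
case top [0.4428 0.0761] 116.00000000000001 0.89 side [0.4446 0.0794] 116.00000000000001 0.74
```

Emit:
step_arm([
  {"dp":[-14,-5,-5],"twist":[0.02,-0.06,-0.165],"hand":0.4},
  {"dp":[-28,-10,-10],"twist":[0.04,-0.12,-0.33],"hand":0.4},
  {"dp":[-42,-15,-15],"twist":[0.062,-0.177,-0.5],"hand":0.4},
  {"dp":[-56,-20.7,-21],"twist":[0.083,-0.236,-0.662],"hand":0.4},
  {"dp":[-56,-20.7,-21],"twist":[0.083,-0.236,-0.662],"hand":0.4},
])

```text
clock: 42.52
tool_pos: [0.5505, -0.0841, 0.1496]
eef_rot: [0.954, 0.3, 0.0, -0.001]
contact_force: [-0.1, -0.7, -0.4]
opening: 0.702
finger_force: 0.0
```

Emit:
step_arm([
  {"dp":[-8,-11,0],"twist":[0,0,-0.16],"hand":0.4},
  {"dp":[-15,-22,0],"twist":[0,0,-0.32],"hand":0.4},
  {"dp":[-22,-34,0],"twist":[0,0,-0.48],"hand":0.4},
  {"dp":[-29.5,-45,0],"twist":[0,0,-0.646],"hand":0.4},
  {"dp":[-29.5,-45,0],"twist":[0,0,-0.646],"hand":0.4},
])

```text
clock: 43.15
tool_pos: [0.4998, -0.0651, 0.1499]
eef_rot: [0.81, 0.586, -0.0, -0.001]
contact_force: [-0.0, 0.4, -0.0]
opening: 0.699
finger_force: 0.0
```

Emit:
step_arm([
  {"dp":[2,-10,5],"twist":[0,0,-0.16],"hand":0.4},
  {"dp":[4,-20,20],"twist":[0,0,-0.32],"hand":0.4},
  {"dp":[8,-30,40],"twist":[0,0,-0.48],"hand":0.4},
  {"dp":[8,-39,60],"twist":[0,0,-0.628],"hand":0.4},
  {"dp":[8,-39,70],"twist":[0,0,-0.628],"hand":0.4},
])

```text
clock: 43.78
tool_pos: [0.4657, -0.0455, 0.0792]
eef_rot: [0.59, 0.808, -0.0, -0.001]
contact_force: [0.6, -0.3, -1.2]
opening: 0.697
finger_force: 0.0
```

Emit:
step_arm([
  {"dp":[0,0,0],"twist":[0,0,0],"hand":0.4},
  {"dp":[0,0,0],"twist":[0,0,0],"hand":0.4},
])

```text
clock: 44.02
tool_pos: [0.4667, -0.0455, 0.0807]
eef_rot: [0.589, 0.808, 0.001, 0.001]
contact_force: [-0.2, -0.2, 0.4]
opening: 0.699
finger_force: 0.0
```

```bash
python3 tgt.py  .4655,-.0452,.04,108 .4655,-.0452,.028,108
```

```text
now [ 0.4667 -0.0455  0.0807] yaw,tilt [107.8  -0. ] q [ 0.33  0.88 -0.54  2.15  1.16  0.44 -0.85] t 44.025
dp [0.7, -1.2, 40.7] twist [0.002, 0.0, -0.003] rows>=0.7
dp [0.0, -0.0, 12.0] twist [0.0, 0.0, 0.0] rows>=0.2
['.4655,-.0452,.04,108', '.4655,-.0452,.028,108']
```

Emit:
step_arm([
  {"dp":[0.5,-0.8,25],"twist":[0,0,0],"hand":0.4},
  {"dp":[0.5,-0.8,41],"twist":[0,0,0],"hand":0.4},
  {"dp":[0.5,-0.8,41],"twist":[0,0,0],"hand":0.4},
  {"dp":[0.5,-0.8,41],"twist":[0,0,0],"hand":0.4},
])

```text
clock: 44.52
tool_pos: [0.4656, -0.0451, 0.0402]
eef_rot: [0.588, 0.809, 0.001, 0.001]
contact_force: [-0.7, -0.5, -0.5]
opening: 0.7
finger_force: 0.0
```

```bash
python3 tgt.py  .4655,-.0452,.028,108
```

```text
now [ 0.4656 -0.0451  0.0402] yaw,tilt [107.9  -0. ] q [ 0.26  0.95 -0.43  2.16  1.35  0.36 -1.02] t 44.525
dp [-0.0, -0.2, 12.2] twist [0.002, 0.0, -0.001] rows>=0.2
['.4655,-.0452,.028,108']
```

Emit:
step_arm([
  {"dp":[0,0,8],"twist":[0,0,0],"hand":0.4},
  {"dp":[0,0,12.2],"twist":[0,0,0],"hand":0.4},
  {"dp":[0,0,12.2],"twist":[0,0,0],"hand":0.4},
])

```text
clock: 44.9
tool_pos: [0.4653, -0.0452, 0.0276]
eef_rot: [0.588, 0.809, 0.0, 0.0]
contact_force: [-0.5, -0.2, -0.2]
opening: 0.703
finger_force: 0.0
```

Emit:
step_arm([
  {"dp":[0,0,0],"twist":[0,0,0],"hand":-1},
  {"dp":[0,0,0],"twist":[0,0,0],"hand":-1},
  {"dp":[0,0,0],"twist":[0,0,0],"hand":-1},
  {"dp":[0,0,0],"twist":[0,0,0],"hand":-1},
], force=23)

```text
clock: 45.4
tool_pos: [0.4652, -0.0451, 0.0275]
eef_rot: [0.588, 0.809, 0.0, 0.0]
contact_force: [0.2, -0.1, 3.1]
opening: 0.452
finger_force: 23.0
```

Emit:
step_arm([
  {"dp":[0,0,-30],"twist":[0,0,0],"hand":-1},
  {"dp":[0,0,-65],"twist":[0,0,0],"hand":-1},
  {"dp":[0,0,-110],"twist":[0,0,0],"hand":-1},
  {"dp":[0,0,-110],"twist":[0,0,0],"hand":-1},
  {"dp":[0,0,-110],"twist":[0,0,0],"hand":-1},
])

```text
clock: 46.02
tool_pos: [0.4647, -0.0456, 0.137]
eef_rot: [0.588, 0.809, 0.0, 0.0]
contact_force: [0.4, -0.4, -0.5]
opening: 0.455
finger_force: 23.0
```

```bash
cat > slot.py <<'E'
import sys
from h import *
from plan import ori
B=R.from_euler('z',-3.2,degrees=True)*R.from_euler('y',-18,degrees=True); O=np.array([.616,-.0196,.040])
s,off,yaw,tilt=map(float,sys.argv[1:5])
for h in (.028,.0075): print((O+B.apply([.027,s,h])-ori(yaw,tilt).apply([0,0,off])).round(4))
E
python3 slot.py 0 .019 176.8 -15
python3 tgt.py .51,-.03,.14,143 .562,-.02,.14,176.8,-8 .613,-.02,.0935,176.8,-15
```

```text
[ 0.6281 -0.0203  0.0933]
[ 0.6344 -0.0206  0.0738]
now [ 0.4647 -0.0456  0.137 ] yaw,tilt [108.  -0.] q [ 0.38  0.78 -0.63  2.13  0.94  0.54 -0.64] t 46.025
dp [0.8, 47.9, -3.0] twist [0.0, 0.0, -0.611] rows>=3.3
dp [-35.5, 39.3, 0.0] twist [-0.041, -0.136, -0.589] rows>=3.2
dp [-44.0, 2.8, 53.1] twist [0.0, -0.122, -0.0] rows>=1.1
['.51,-.03,.14,143', '.562,-.02,.14,176.8,-8', '.613,-.02,.0935,176.8,-15']
```

Emit:
step_arm([
  {"dp":[0,12,-1],"twist":[0,0,-0.15],"hand":-1},
  {"dp":[0,24,-2],"twist":[0,0,-0.3],"hand":-1},
  {"dp":[0.5,36,-3],"twist":[0,0,-0.46],"hand":-1},
  {"dp":[0.8,48,-3],"twist":[0,0,-0.611],"hand":-1},
])

```text
clock: 46.52
tool_pos: [0.5099, -0.0296, 0.1388]
eef_rot: [0.315, 0.949, -0.0, -0.001]
contact_force: [1.3, -0.8, -0.6]
opening: 0.452
finger_force: 23.0
```

Emit:
step_arm([
  {"dp":[-9,10,0],"twist":[-0.01,-0.034,-0.147],"hand":-1},
  {"dp":[-18,20,0],"twist":[-0.02,-0.068,-0.295],"hand":-1},
  {"dp":[-27,30,0],"twist":[-0.03,-0.102,-0.44],"hand":-1},
  {"dp":[-35.5,39,0],"twist":[-0.041,-0.136,-0.589],"hand":-1},
  {"dp":[-35.5,39,0],"twist":[-0.041,-0.136,-0.589],"hand":-1},
])

```text
clock: 47.15
tool_pos: [0.5615, -0.0198, 0.1387]
eef_rot: [0.028, 0.997, -0.002, 0.069]
contact_force: [-0.4, -0.1, -0.9]
opening: 0.45
finger_force: 23.0
```

Emit:
step_arm([
  {"dp":[0,0,0],"twist":[0,0,0],"hand":-1},
  {"dp":[0,0,0],"twist":[0,0,0],"hand":-1},
])

```text
clock: 47.4
tool_pos: [0.5618, -0.0199, 0.1401]
eef_rot: [0.028, 0.997, -0.002, 0.07]
contact_force: [0.2, -0.8, -0.3]
opening: 0.448
finger_force: 23.0
```

```bash
python3 tgt.py .6281,-.0203,.0933,176.8,-15 .6344,-.0206,.0738,176.8,-15
```

```text
now [ 0.5618 -0.0199  0.1401] yaw,tilt [176.7  -8. ] q [ 0.45  0.9  -0.88  1.97  1.19  0.74  0.35] t 47.4
dp [-59.0, 3.4, 55.5] twist [-0.0, -0.122, -0.001] rows>=1.3
dp [-1.0, 0.1, 20.5] twist [0.0, 0.0, 0.0] rows>=0.3
['.6281,-.0203,.0933,176.8,-15', '.6344,-.0206,.0738,176.8,-15']
```

Emit:
step_arm([
  {"dp":[-30,2,5],"twist":[0,-0.09,0],"hand":-1},
  {"dp":[-58,3.4,15],"twist":[0,-0.175,0],"hand":-1},
  {"dp":[-58,3.4,55],"twist":[0,-0.175,0],"hand":-1},
  {"dp":[-58,3.4,55],"twist":[0,-0.175,0],"hand":-1},
  {"dp":[-58,3.4,55],"twist":[0,-0.175,0],"hand":-1},
])

```text
clock: 48.02
tool_pos: [0.6274, -0.0196, 0.0949]
eef_rot: [0.028, 0.987, -0.004, 0.157]
contact_force: [-0.2, -0.6, -1.3]
opening: 0.45
finger_force: 23.0
```

```bash
python3 slot.py 0 .0187 176.8 -18; python3 led.py .0187
```

```text
[ 0.6272 -0.0202  0.0928]
[ 0.6336 -0.0206  0.0733]
TCP [0.0278 0.0006 0.0487] case [0.0279 0.0006 0.03  ] F [-0.5891 -0.6583 -1.2149] rot [-0.0026 -0.0012  3.1415] q6 0.6277284099904964 [ 0.3782  0.9761 -0.7639  1.9514  1.5928  0.6277  0.0296]
```

Emit:
step_arm([
  {"dp":[0.5,0,10],"twist":[0,0,0],"hand":-1},
  {"dp":[0.5,0,20],"twist":[0,0,0],"hand":-1},
  {"dp":[0.5,0,22],"twist":[0,0,0],"hand":-1},
  {"dp":[0.5,0,22],"twist":[0,0,0],"hand":-1},
])

```text
clock: 48.52
tool_pos: [0.6338, -0.0203, 0.0729]
eef_rot: [0.028, 0.987, -0.004, 0.157]
contact_force: [0.7, -0.3, 1.0]
opening: 0.45
finger_force: 23.0
```

```bash
python3 led.py .0187
```

```text
TCP [0.0271 0.0003 0.0257] case [0.0271 0.0003 0.007 ] F [ 0.9988 -0.3054  0.7313] rot [-0.0019 -0.0004  3.1416] q6 0.6296911600540893 [ 0.3707  1.0186 -0.7508  1.9355  1.6446  0.6297 -0.0023]
```

Emit:
step_arm([
  {"dp":[1,0,0.5],"twist":[0,0,0],"hand":-1},
  {"dp":[1.5,0,1],"twist":[0,0,0],"hand":-1},
  {"dp":[1.5,0,1],"twist":[0,0,0],"hand":-1},
])

```text
clock: 48.9
tool_pos: [0.6327, -0.0203, 0.0717]
eef_rot: [0.027, 0.987, -0.004, 0.157]
contact_force: [-0.2, -0.0, 0.1]
opening: 0.451
finger_force: 23.0
```

```bash
python3 led.py .0187
```

```text
TCP [0.0257 0.0002 0.025 ] case [0.0257 0.0002 0.0063] F [-0.1379 -0.0367  0.1622] rot [ 0.0023  0.0002 -3.1415] q6 0.6305598700592865 [ 0.3709  1.0202 -0.7508  1.9392  1.6529  0.6306 -0.0107]
```

Emit:
step_arm([
  {"dp":[1,0,0],"twist":[0,0,0],"hand":-1},
  {"dp":[2,0,0],"twist":[0,0,0],"hand":-1},
  {"dp":[2,0,0],"twist":[0,0,0],"hand":-1},
])

```text
clock: 49.28
tool_pos: [0.6307, -0.0202, 0.071]
eef_rot: [0.027, 0.987, -0.004, 0.157]
contact_force: [-0.7, -0.0, -0.6]
opening: 0.449
finger_force: 23.0
```

```bash
python3 led.py .0187
```

```text
TCP [0.0236 0.0003 0.0249] case [0.0236 0.0003 0.0062] F [-0.8534 -0.0849 -0.3845] rot [ 0.0021  0.0002 -3.1415] q6 0.631700327077528 [ 0.3714  1.0208 -0.7515  1.945   1.6611  0.6317 -0.0204]
```

Emit:
step_arm([
  {"dp":[1,0,0],"twist":[0,0,0],"hand":-1},
  {"dp":[1.5,0,0],"twist":[0,0,0],"hand":-1},
])

```text
clock: 49.52
tool_pos: [0.6303, -0.0202, 0.071]
eef_rot: [0.028, 0.987, -0.004, 0.158]
contact_force: [2.2, -0.5, -0.6]
opening: 0.45
finger_force: 23.0
```

```bash
python3 led.py .0187
```

```text
TCP [0.0232 0.0002 0.025 ] case [0.0232 0.0002 0.0063] F [ 1.913  -0.3435 -1.2974] rot [-0.0051  0.      3.1415] q6 0.6327273925102751 [ 0.3719  1.021  -0.7522  1.9479  1.6681  0.6327 -0.0276]
```

Emit:
step_arm([
  {"dp":[-1,0,0],"twist":[0,0,0],"hand":-1},
  {"dp":[-1,0,0],"twist":[0,0,0],"hand":0.25},
  {"dp":[-1,0,0],"twist":[0,0,0],"hand":0.25},
  {"dp":[-1,0,0],"twist":[0,0,0],"hand":0.25},
  {"dp":[-1,0,0],"twist":[0,0,0],"hand":0.25},
])

```text
clock: 50.15
tool_pos: [0.6302, -0.0202, 0.0708]
eef_rot: [0.028, 0.987, -0.004, 0.157]
contact_force: [-1.2, -0.6, 0.0]
opening: 0.627
finger_force: 0.0
```

Emit:
step_arm([
  {"dp":[0,0,-30],"twist":[0,0,0],"hand":0.25},
  {"dp":[0,0,-70],"twist":[0,0,0],"hand":0.4},
  {"dp":[0,0,-70],"twist":[0,0,0],"hand":0.4},
  {"dp":[0,0,-70],"twist":[0,0,0],"hand":0.4},
])

```text
clock: 50.65
tool_pos: [0.6087, -0.0194, 0.137]
eef_rot: [0.028, 0.987, -0.005, 0.157]
contact_force: [0.2, 0.6, -0.2]
opening: 0.701
finger_force: 0.0
```

```bash
python3 cases.py;  python3 tgt.py .53,.06,.14,195 .4745,.134,.10,221
```

```text
case top [0.4724 0.131 ] 40.0 0.89 side [0.4741 0.1348] 40.0 0.68
case top [0.443  0.0751] 116.00000000000001 0.84 side [0.4446 0.0798] 116.00000000000001 0.72
now [ 0.6084 -0.0194  0.1362] yaw,tilt [176.8 -18. ] q [ 0.4   0.89 -0.79  1.99  1.5   0.62  0.08] t 50.75
dp [77.5, 74.8, -29.1] twist [-0.05, 0.311, -0.315] rows>=2.4
dp [34.5, 85.8, 40.0] twist [0.0, 0.0, -0.454] rows>=2.4
['.53,.06,.14,195', '.4745,.134,.10,221']
```

Emit:
step_arm([
  {"dp":[25,25,-10],"twist":[-0.016,0.1,-0.105],"hand":0.4},
  {"dp":[51,50,-19],"twist":[-0.033,0.2,-0.21],"hand":0.4},
  {"dp":[77.5,74.8,-29],"twist":[-0.05,0.311,-0.315],"hand":0.4},
  {"dp":[77.5,74.8,-29],"twist":[-0.05,0.311,-0.315],"hand":0.4},
])

```text
clock: 51.25
tool_pos: [0.5302, 0.0628, 0.1402]
eef_rot: [-0.132, 0.991, 0.001, 0.001]
contact_force: [1.2, -0.9, 0.2]
opening: 0.701
finger_force: 0.0
```

Emit:
step_arm([
  {"dp":[12,29,10],"twist":[0,0,-0.15],"hand":0.4},
  {"dp":[23,57,20],"twist":[0,0,-0.3],"hand":0.4},
  {"dp":[34.5,86,30],"twist":[0,0,-0.454],"hand":0.4},
  {"dp":[34.5,86,55],"twist":[0,0,-0.454],"hand":0.4},
  {"dp":[34.5,86,55],"twist":[0,0,-0.454],"hand":0.4},
])

```text
clock: 51.88
tool_pos: [0.4742, 0.1329, 0.0839]
eef_rot: [-0.35, 0.937, -0.001, -0.001]
contact_force: [-0.6, -0.1, -0.7]
opening: 0.7
finger_force: 0.0
```

Emit:
step_arm([
  {"dp":[0,0,0],"twist":[0,0,0],"hand":0.4},
  {"dp":[0,0,0],"twist":[0,0,0],"hand":0.4},
])

```text
clock: 52.12
tool_pos: [0.4755, 0.1341, 0.0864]
eef_rot: [-0.35, 0.937, -0.0, 0.002]
contact_force: [-0.1, -0.1, 0.7]
opening: 0.698
finger_force: 0.0
```

```bash
python3 tgt.py .4742,.1344,.04,220.5 .4742,.1344,.0277,220.5; python3 -c "
from h import *
s=snap('top')
t=[ortho(s,.06,(.4695,-.338),.05,.0005)[0],ortho(s,.06,(.5915,-.3615),.05,.0005)[0]]
cv2.imwrite('pics/caps4.png',np.hstack(t)[:,:,::-1])"
```

```text
now [0.4755 0.1341 0.0864] yaw,tilt [-139.1   -0.2] q [ 0.15  1.   -0.91  2.07  1.24  0.78  0.71] t 52.125
dp [0.9, 1.2, 46.4] twist [-0.002, 0.003, 0.007] rows>=0.7
dp [0.0, -0.0, 12.3] twist [0.0, 0.0, 0.0] rows>=0.2
['.4742,.1344,.04,220.5', '.4742,.1344,.0277,220.5']
```

View pics/caps4.png

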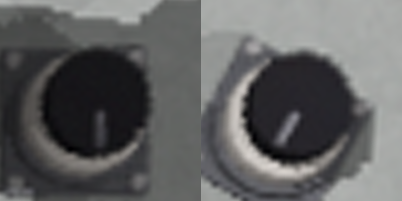

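Both marks line up with their holders (crop px (100,125) and (287,127)), so both caps are at the stop.

Emit:
step_arm([
  {"dp":[0.7,1,30],"twist":[0,0,0],"hand":0.4},
  {"dp":[0.7,1,50],"twist":[0,0,0],"hand":0.4},
  {"dp":[0.7,1,58.5],"twist":[0,0,0],"hand":0.4},
  {"dp":[0.7,1,58.5],"twist":[0,0,0],"hand":0.4},
  {"dp":[0.7,1,58.5],"twist":[0,0,0],"hand":0.4},
])

```text
clock: 52.8
tool_pos: [0.4742, 0.135, 0.0281]
eef_rot: [-0.35, 0.937, -0.0, 0.002]
contact_force: [0.3, -0.3, -0.1]
opening: 0.702
finger_force: 0.0
```

Emit:
step_arm([
  {"dp":[0,0,0],"twist":[0,0,0],"hand":-1},
  {"dp":[0,0,0],"twist":[0,0,0],"hand":-1},
  {"dp":[0,0,0],"twist":[0,0,0],"hand":-1},
  {"dp":[0,0,0],"twist":[0,0,0],"hand":-1},
], force=23)

```text
clock: 53.3
tool_pos: [0.4739, 0.1348, 0.0276]
eef_rot: [-0.35, 0.937, -0.0, 0.001]
contact_force: [-0.1, -0.0, 4.6]
opening: 0.45
finger_force: 23.0
```

Emit:
step_arm([
  {"dp":[0,0,-30],"twist":[0,0,0],"hand":-1},
  {"dp":[0,0,-65],"twist":[0,0,0],"hand":-1},
  {"dp":[0,0,-110],"twist":[0,0,0],"hand":-1},
  {"dp":[0,0,-110],"twist":[0,0,0],"hand":-1},
  {"dp":[0,0,-110],"twist":[0,0,0],"hand":-1},
])

```text
clock: 53.92
tool_pos: [0.4733, 0.1341, 0.1367]
eef_rot: [-0.35, 0.937, -0.001, 0.001]
contact_force: [0.2, -0.5, -0.6]
opening: 0.451
finger_force: 23.0
```

```bash
python3 slot.py .18 .0187 176.8 -18
python3 tgt.py .57,.155,.14,176.8,-8 L:0.18:.027:.0467:f
```

```text
[0.6373 0.1595 0.0928]
[0.6436 0.1591 0.0733]Traceback (most recent call last):
  File "tgt.py", line 9, in <module>
    f=[float(v) for v in t.split(':')[1:]]; p=O+B.apply([f[1],f[0],f[2]]); fl=len(f)>3
       ~~~~~^^^
ValueError: could not convert string to float: 'f'
```

```bash
python3 tgt.py .57,.155,.14,176.8,-8 .6373,.1595,.0928,176.8,-18
```

```text
now [0.4733 0.1341 0.1367] yaw,tilt [-139.   -0.] q [ 0.18  0.91 -0.97  2.05  1.09  0.82  0.82] t 53.925
dp [-86.7, -47.7, -3.1] twist [0.053, -0.131, 0.77] rows>=4.2
dp [-59.7, 8.2, 56.1] twist [0.0, -0.175, -0.0] rows>=1.3
['.57,.155,.14,176.8,-8', '.6373,.1595,.0928,176.8,-18']
```

Emit:
step_arm([
  {"dp":[-17,-9,-1],"twist":[0.01,-0.026,0.154],"hand":-1},
  {"dp":[-35,-19,-2],"twist":[0.02,-0.052,0.31],"hand":-1},
  {"dp":[-52,-29,-3],"twist":[0.03,-0.08,0.46],"hand":-1},
  {"dp":[-70,-38,-3],"twist":[0.04,-0.105,0.62],"hand":-1},
  {"dp":[-86.7,-47.7,-3],"twist":[0.053,-0.131,0.77],"hand":-1},
])

```text
clock: 54.55
tool_pos: [0.57, 0.155, 0.1385]
eef_rot: [0.03, 0.997, -0.002, 0.069]
contact_force: [0.2, 0.2, -0.4]
opening: 0.45
finger_force: 23.0
```

Emit:
step_arm([
  {"dp":[0,0,0],"twist":[0,0,0],"hand":-1},
  {"dp":[0,0,0],"twist":[0,0,0],"hand":-1},
])

```text
clock: 54.8
tool_pos: [0.569, 0.1551, 0.1393]
eef_rot: [0.026, 0.997, -0.002, 0.068]
contact_force: [0.3, 0.3, -0.1]
opening: 0.45
finger_force: 23.0
```

Emit:
step_arm([
  {"dp":[-30,4,5],"twist":[0,-0.09,0],"hand":-1},
  {"dp":[-59.5,8,15],"twist":[0,-0.175,0],"hand":-1},
  {"dp":[-59.5,8,54],"twist":[0,-0.175,0],"hand":-1},
  {"dp":[-59.5,8,54],"twist":[0,-0.175,0],"hand":-1},
  {"dp":[-59.5,8,54],"twist":[0,-0.175,0],"hand":-1},
])

```text
clock: 55.42
tool_pos: [0.6365, 0.1601, 0.0958]
eef_rot: [0.027, 0.987, -0.004, 0.156]
contact_force: [0.5, 0.4, -0.0]
opening: 0.45
finger_force: 23.0
```

```bash
python3 led.py .0187
```

```text
TCP [0.0272 0.1806 0.0498] case [0.0272 0.1806 0.0311] F [ 0.4623  0.4435 -0.1594] rot [-0.0003  0.0017 -3.1405] q6 0.6164349528396971 [-0.0245  0.9535 -0.6196  1.8528  1.4402  0.6164 -0.1297]
```

Emit:
step_arm([
  {"dp":[0,0,10],"twist":[0,0,0],"hand":-1},
  {"dp":[0,0,20],"twist":[0,0,0],"hand":-1},
  {"dp":[0,0,23],"twist":[0,0,0],"hand":-1},
  {"dp":[0,0,23],"twist":[0,0,0],"hand":-1},
])

```text
clock: 55.92
tool_pos: [0.644, 0.1595, 0.0731]
eef_rot: [0.027, 0.987, -0.004, 0.156]
contact_force: [-0.5, -0.2, -0.0]
opening: 0.449
finger_force: 23.0
```

```bash
python3 led.py .0187
```

```text
TCP [0.0273 0.1804 0.0259] case [0.0273 0.1804 0.0072] F [-0.4644 -0.2445  0.1083] rot [ 0.0003  0.0006 -3.1412] q6 0.6063168896282684 [-0.0313  0.9941 -0.6013  1.8351  1.4877  0.6063 -0.1616]
```

Emit:
step_arm([
  {"dp":[1,0,0.5],"twist":[0,0,0],"hand":-1},
  {"dp":[2,0,0.8],"twist":[0,0,0],"hand":-1},
  {"dp":[2,0,0.8],"twist":[0,0,0],"hand":-1},
])

```text
clock: 56.3
tool_pos: [0.6424, 0.1597, 0.0722]
eef_rot: [0.027, 0.987, -0.004, 0.157]
contact_force: [-0.1, -0.4, 0.2]
opening: 0.45
finger_force: 23.0
```

```bash
python3 led.py .0187
```

```text
TCP [0.0255 0.1805 0.0255] case [0.0255 0.1805 0.0068] F [-0.0282 -0.3916  0.1764] rot [ 0.001   0.0009 -3.1411] q6 0.6051879485410455 [-0.0328  0.9945 -0.6002  1.8404  1.4969  0.6052 -0.1731]
```

Emit:
step_arm([
  {"dp":[1,0,0.3],"twist":[0,0,0],"hand":-1},
  {"dp":[2,0,0.3],"twist":[0,0,0],"hand":-1},
  {"dp":[2,0,0.3],"twist":[0,0,0],"hand":-1},
])

```text
clock: 56.68
tool_pos: [0.6407, 0.1598, 0.0712]
eef_rot: [0.027, 0.987, -0.004, 0.157]
contact_force: [0.2, -0.2, -0.9]
opening: 0.447
finger_force: 23.0
```

```bash
python3 led.py .0187
```

```text
TCP [0.0235 0.1805 0.0252] case [0.0235 0.1805 0.0065] F [-0.0921 -0.2172 -0.8969] rot [ 0.0011  0.0009 -3.1412] q6 0.6043641677676476 [-0.034   0.9949 -0.5992  1.8455  1.5052  0.6044 -0.1838]
```

Emit:
step_arm([
  {"dp":[1,0,0],"twist":[0,0,0],"hand":-1},
  {"dp":[1.5,0,0.2],"twist":[0,0,0],"hand":-1},
  {"dp":[1.5,0,0.2],"twist":[0,0,0],"hand":-1},
])

```text
clock: 57.05
tool_pos: [0.6405, 0.1598, 0.0712]
eef_rot: [0.028, 0.987, -0.004, 0.158]
contact_force: [4.1, -0.5, 1.3]
opening: 0.45
finger_force: 23.0
```

```bash
python3 led.py .0187
```

```text
TCP [0.0234 0.1805 0.0252] case [0.0234 0.1805 0.0065] F [ 4.3459 -0.2461 -0.0579] rot [-0.0046 -0.0008  3.1415] q6 0.6041673391729783 [-0.0348  0.9947 -0.5985  1.8478  1.5121  0.6042 -0.1918]
```

Emit:
step_arm([
  {"dp":[-1,0,0],"twist":[0,0,0],"hand":-1},
  {"dp":[-1,0,0],"twist":[0,0,0],"hand":0.25},
  {"dp":[-1,0,0],"twist":[0,0,0],"hand":0.25},
  {"dp":[-1,0,0],"twist":[0,0,0],"hand":0.25},
  {"dp":[-1,0,0],"twist":[0,0,0],"hand":0.25},
])

```text
clock: 57.68
tool_pos: [0.64, 0.1598, 0.0706]
eef_rot: [0.027, 0.987, -0.004, 0.156]
contact_force: [0.4, 0.5, -0.4]
opening: 0.625
finger_force: 0.0
```

Emit:
step_arm([
  {"dp":[0,0,-30],"twist":[0,0,0],"hand":0.25},
  {"dp":[0,0,-70],"twist":[0,0,0],"hand":0.4},
  {"dp":[0,0,-70],"twist":[0,0,0],"hand":0.4},
  {"dp":[0,0,-70],"twist":[0,0,0],"hand":0.4},
])

```text
clock: 58.18
tool_pos: [0.6187, 0.1605, 0.137]
eef_rot: [0.028, 0.987, -0.005, 0.157]
contact_force: [0.7, 0.5, -0.6]
opening: 0.697
finger_force: 0.0
```

```bash
python3 cases.py;  python3 tgt.py .53,.12,.14,145 .4446,.079,.10,115
```

```text
case top [0.4429 0.076 ] 116.00000000000001 0.9 side [0.4449 0.0789] 114.00000000000001 0.73
now [0.6184 0.1603 0.1361] yaw,tilt [176.8 -18. ] q [-0.02  0.88 -0.65  1.89  1.36  0.63 -0.08] t 58.275
dp [80.6, -45.2, -30.1] twist [0.086, 0.305, 0.55] rows>=3.4
dp [46.4, -82.6, 40.0] twist [-0.0, -0.0, 0.524] rows>=2.8
['.53,.12,.14,145', '.4446,.079,.10,115']
```

Emit:
step_arm([
  {"dp":[20,-11,-8],"twist":[0.02,0.075,0.137],"hand":0.4},
  {"dp":[40,-22,-15],"twist":[0.043,0.15,0.275],"hand":0.4},
  {"dp":[60,-34,-22],"twist":[0.065,0.23,0.41],"hand":0.4},
  {"dp":[80.6,-45,-30],"twist":[0.086,0.305,0.55],"hand":0.4},
  {"dp":[80.6,-45,-30],"twist":[0.086,0.305,0.55],"hand":0.4},
])

```text
clock: 58.9
tool_pos: [0.5302, 0.119, 0.1397]
eef_rot: [0.301, 0.954, -0.0, 0.0]
contact_force: [1.0, 0.5, -0.5]
opening: 0.703
finger_force: 0.0
```

Emit:
step_arm([
  {"dp":[12,-21,5],"twist":[0,0,0.13],"hand":0.4},
  {"dp":[23,-41,15],"twist":[0,0,0.26],"hand":0.4},
  {"dp":[35,-62,25],"twist":[0,0,0.39],"hand":0.4},
  {"dp":[46.4,-82.6,40],"twist":[0,0,0.524],"hand":0.4},
  {"dp":[46.4,-82.6,55],"twist":[0,0,0.524],"hand":0.4},
])

```text
clock: 59.52
tool_pos: [0.4437, 0.0796, 0.0852]
eef_rot: [0.535, 0.845, 0.0, 0.0]
contact_force: [0.5, -0.3, 0.7]
opening: 0.701
finger_force: 0.0
```

Emit:
step_arm([
  {"dp":[0,0,0],"twist":[0,0,0],"hand":0.4},
  {"dp":[0,0,0],"twist":[0,0,0],"hand":0.4},
])

```text
clock: 59.78
tool_pos: [0.4457, 0.0806, 0.0858]
eef_rot: [0.536, 0.844, 0.002, 0.001]
contact_force: [0.4, -0.7, 0.5]
opening: 0.697
finger_force: 0.0
```

```bash
python3 tgt.py .4447,.0792,.045,115.5 .4447,.0792,.0277,115.5
```

```text
now [0.4457 0.0806 0.0858] yaw,tilt [115.2   0. ] q [-0.06  0.83 -0.35  2.2   1.09  0.29 -0.94] t 59.775
dp [-0.8, -1.6, 40.8] twist [0.003, -0.0, -0.006] rows>=0.7
dp [0.0, -0.0, 17.3] twist [0.0, 0.0, 0.0] rows>=0.3
['.4447,.0792,.045,115.5', '.4447,.0792,.0277,115.5']
```

Emit:
step_arm([
  {"dp":[-0.5,-1,25],"twist":[0,0,0],"hand":0.4},
  {"dp":[-0.5,-1,41],"twist":[0,0,0],"hand":0.4},
  {"dp":[-0.5,-1,41],"twist":[0,0,0],"hand":0.4},
  {"dp":[-0.5,-1,41],"twist":[0,0,0],"hand":0.4},
])

```text
clock: 60.28
tool_pos: [0.445, 0.0792, 0.0452]
eef_rot: [0.537, 0.844, 0.002, 0.001]
contact_force: [-1.1, -0.4, -0.9]
opening: 0.698
finger_force: 0.0
```

```bash
python3 tgt.py .4447,.0792,.0277,115.5
```

```text
now [0.445  0.0792 0.0452] yaw,tilt [115.1   0. ] q [-0.21  0.9  -0.11  2.22  1.36  0.09 -1.2 ] t 60.275
dp [0.1, -0.3, 17.5] twist [0.004, -0.0, -0.008] rows>=0.3
['.4447,.0792,.0277,115.5']
```

Emit:
step_arm([
  {"dp":[0,0,3],"twist":[0,0,0],"hand":0.4},
  {"dp":[0,0,6],"twist":[0,0,0],"hand":0.4},
  {"dp":[0,0,9],"twist":[0,0,0],"hand":0.4},
  {"dp":[0,0,9],"twist":[0,0,0],"hand":0.4},
])

```text
clock: 60.78
tool_pos: [0.445, 0.0789, 0.0363]
eef_rot: [0.537, 0.843, 0.002, 0.001]
contact_force: [-0.8, -0.2, 0.4]
opening: 0.702
finger_force: 0.0
```

```bash
python3 tgt.py .4447,.0792,.0277,115.5|head -1; python3 led.py .0187
```

```text
now [0.445  0.0789 0.0363] yaw,tilt [1.15e+02 1.00e-01] q [-0.2   0.92 -0.13  2.22  1.57  0.1  -1.41] t 60.775
TCP [-0.1688  0.0888  0.0509] case [-0.1745  0.0889  0.0331] F [-0.6636 -0.2193  0.6045] rot [0.3221 0.1891 2.0429] q6 0.1004687235770725 [-0.1972  0.9248 -0.1279  2.2173  1.5736  0.1005 -1.4116]Exception ignored on flushing sys.stdout:
BrokenPipeError: [Errno 32] Broken pipe
```

q6 stays at 0.10, so I continue down and grip.

Emit:
step_arm([
  {"dp":[0,0,3],"twist":[0,0,0],"hand":0.4},
  {"dp":[0,0,6],"twist":[0,0,0],"hand":0.4},
  {"dp":[0,0,8],"twist":[0,0,0],"hand":0.4},
  {"dp":[0,0,8],"twist":[0,0,0],"hand":0.4},
])

```text
clock: 61.28
tool_pos: [0.4444, 0.0789, 0.0275]
eef_rot: [0.537, 0.844, 0.001, 0.0]
contact_force: [0.5, -0.4, 0.6]
opening: 0.702
finger_force: 0.0
```

Emit:
step_arm([
  {"dp":[0,0,0],"twist":[0,0,0],"hand":-1},
  {"dp":[0,0,0],"twist":[0,0,0],"hand":-1},
  {"dp":[0,0,0],"twist":[0,0,0],"hand":-1},
  {"dp":[0,0,0],"twist":[0,0,0],"hand":-1},
], force=23)

```text
clock: 61.78
tool_pos: [0.4446, 0.079, 0.0278]
eef_rot: [0.537, 0.844, 0.001, 0.001]
contact_force: [-0.2, 0.3, -0.2]
opening: 0.455
finger_force: 23.0
```

Emit:
step_arm([
  {"dp":[0,0,-20],"twist":[0,0,0],"hand":-1},
  {"dp":[0,0,-45],"twist":[0,0,0],"hand":-1},
  {"dp":[0,0,-80],"twist":[0,0,0],"hand":-1},
  {"dp":[0,0,-110],"twist":[0,0,0],"hand":-1},
  {"dp":[0,0,-110],"twist":[0,0,0],"hand":-1},
])

```text
clock: 62.4
tool_pos: [0.4452, 0.0788, 0.1392]
eef_rot: [0.538, 0.843, 0.002, 0.002]
contact_force: [-0.2, 0.2, -0.3]
opening: 0.452
finger_force: 23.0
```

```bash
python3 slot.py .09 .0187 176.8 -18
python3 tgt.py .50,.075,.14,145 .565,.07,.14,176.8,-8 .6323,.0698,.0928,176.8,-18
```

```text
[0.6323 0.0696 0.0928]
[0.6386 0.0693 0.0733]
now [0.4452 0.0788 0.1392] yaw,tilt [115.   0.] q [ 0.05  0.74 -0.52  2.18  0.89  0.44 -0.76] t 62.4
dp [-26.6, 48.1, -0.5] twist [0.006, 0.002, -0.524] rows>=2.8
dp [-56.1, 33.2, 0.0] twist [-0.039, -0.136, -0.554] rows>=3.1
dp [-60.0, 3.6, 56.1] twist [0.0, -0.175, -0.0] rows>=1.3
['.50,.075,.14,145', '.565,.07,.14,176.8,-8', '.6323,.0698,.0928,176.8,-18']
```

Emit:
step_arm([
  {"dp":[-7,12,0],"twist":[0,0,-0.13],"hand":-1},
  {"dp":[-13,24,0],"twist":[0,0,-0.26],"hand":-1},
  {"dp":[-20,36,0],"twist":[0,0,-0.39],"hand":-1},
  {"dp":[-26.6,48,0],"twist":[0,0,-0.524],"hand":-1},
])

```text
clock: 62.9
tool_pos: [0.4989, 0.0746, 0.1364]
eef_rot: [0.298, 0.955, 0.0, 0.0]
contact_force: [-0.3, -0.0, 0.1]
opening: 0.45
finger_force: 23.0
```

Emit:
step_arm([
  {"dp":[-14,8,0],"twist":[-0.01,-0.034,-0.138],"hand":-1},
  {"dp":[-28,17,0],"twist":[-0.02,-0.068,-0.277],"hand":-1},
  {"dp":[-42,25,0],"twist":[-0.03,-0.102,-0.415],"hand":-1},
  {"dp":[-56,33,0],"twist":[-0.039,-0.136,-0.554],"hand":-1},
  {"dp":[-56,33,0],"twist":[-0.039,-0.136,-0.554],"hand":-1},
])

```text
clock: 63.52
tool_pos: [0.5635, 0.0695, 0.1364]
eef_rot: [0.028, 0.997, -0.002, 0.07]
contact_force: [0.7, 0.3, -1.2]
opening: 0.45
finger_force: 23.0
```

Emit:
step_arm([
  {"dp":[0,0,0],"twist":[0,0,0],"hand":-1},
  {"dp":[0,0,0],"twist":[0,0,0],"hand":-1},
])

```text
clock: 63.78
tool_pos: [0.5633, 0.0702, 0.1377]
eef_rot: [0.028, 0.997, -0.001, 0.07]
contact_force: [0.1, 0.1, -0.4]
opening: 0.453
finger_force: 23.0
```

```bash
python3 tgt.py .6323,.0696,.0928,176.8,-18
```

```text
now [0.5633 0.0702 0.1377] yaw,tilt [176.8  -8.1] q [ 0.22  0.87 -0.77  1.95  1.14  0.68  0.23] t 63.775
dp [-62.0, 3.2, 54.1] twist [0.001, -0.174, 0.0] rows>=1.3
['.6323,.0696,.0928,176.8,-18']
```

Emit:
step_arm([
  {"dp":[-31,2,5],"twist":[0,-0.09,0],"hand":-1},
  {"dp":[-61.5,3,15],"twist":[0,-0.174,0],"hand":-1},
  {"dp":[-61.5,3,53],"twist":[0,-0.174,0],"hand":-1},
  {"dp":[-61.5,3,53],"twist":[0,-0.174,0],"hand":-1},
  {"dp":[-61.5,3,53],"twist":[0,-0.174,0],"hand":-1},
])

```text
clock: 64.4
tool_pos: [0.6321, 0.0698, 0.0949]
eef_rot: [0.027, 0.987, -0.003, 0.157]
contact_force: [-0.7, -0.8, -0.3]
opening: 0.453
finger_force: 23.0
```

```bash
python3 led.py .0187
```

```text
TCP [0.0275 0.0902 0.0488] case [0.0275 0.0902 0.0301] F [-0.7099 -0.8226 -0.1238] rot [ 0.0022  0.0038 -3.1412] q6 0.561480328027727 [ 0.1393  0.94   -0.624   1.9265  1.5382  0.5615 -0.0982]
```

Emit:
step_arm([
  {"dp":[0,0,10],"twist":[0,0,0],"hand":-1},
  {"dp":[0,0,20],"twist":[0,0,0],"hand":-1},
  {"dp":[0,0,22.5],"twist":[0,0,0],"hand":-1},
  {"dp":[0,0,22.5],"twist":[0,0,0],"hand":-1},
])

```text
clock: 64.9
tool_pos: [0.6392, 0.0689, 0.0726]
eef_rot: [0.027, 0.987, -0.004, 0.157]
contact_force: [0.9, 0.3, -0.0]
opening: 0.449
finger_force: 23.0
```

Emit:
step_arm([
  {"dp":[1,0,0.5],"twist":[0,0,0],"hand":-1},
  {"dp":[2,0,0.7],"twist":[0,0,0],"hand":-1},
  {"dp":[2,0,0.7],"twist":[0,0,0],"hand":-1},
])

```text
clock: 65.28
tool_pos: [0.6375, 0.0691, 0.0716]
eef_rot: [0.027, 0.987, -0.004, 0.157]
contact_force: [0.3, 0.7, -0.2]
opening: 0.452
finger_force: 23.0
```

```bash
python3 led.py .0187
```

```text
TCP [0.0254 0.0898 0.0249] case [0.0255 0.0898 0.0062] F [ 0.2297  0.7213 -0.2434] rot [ 0.0023  0.0028 -3.1409] q6 0.560419226575693 [ 0.1336  0.9836 -0.6112  1.9143  1.603   0.5604 -0.1469]
```

Emit:
step_arm([
  {"dp":[1,0,0.1],"twist":[0,0,0],"hand":-1},
  {"dp":[2,0,0.2],"twist":[0,0,0],"hand":-1},
  {"dp":[2,0,0.2],"twist":[0,0,0],"hand":-1},
])

```text
clock: 65.65
tool_pos: [0.6361, 0.0693, 0.0711]
eef_rot: [0.027, 0.987, -0.003, 0.158]
contact_force: [-0.4, -0.6, 2.5]
opening: 0.445
finger_force: 23.0
```

```bash
python3 led.py .0187
```

```text
TCP [0.024  0.0899 0.0249] case [0.024  0.0899 0.0062] F [ 0.4542 -0.5903  2.4653] rot [ 0.0038  0.003  -3.1411] q6 0.5614105666633012 [ 0.1335  0.984  -0.6119  1.9192  1.6129  0.5614 -0.1582]
```

Emit:
step_arm([
  {"dp":[0.8,0,-0.2],"twist":[0,0,0],"hand":-1},
  {"dp":[1.5,0,-0.2],"twist":[0,0,0],"hand":-1},
  {"dp":[1.5,0,-0.2],"twist":[0,0,0],"hand":-1},
])

```text
clock: 66.03
tool_pos: [0.6356, 0.0693, 0.071]
eef_rot: [0.027, 0.987, -0.004, 0.158]
contact_force: [5.7, -0.4, 2.7]
opening: 0.453
finger_force: 23.0
```

```bash
python3 led.py .0187
```

```text
TCP [0.0235 0.0898 0.025 ] case [0.0236 0.0899 0.0063] F [ 6.2475 -0.0861  0.8564] rot [ 0.0063  0.0028 -3.1414] q6 0.5622510895831041 [ 0.1335  0.9839 -0.6123  1.922   1.6201  0.5623 -0.1662]
```

Against the lip. Release, lift, back away and inspect.

Emit:
step_arm([
  {"dp":[-1,0,0],"twist":[0,0,0],"hand":-1},
  {"dp":[-1,0,0],"twist":[0,0,0],"hand":0.25},
  {"dp":[-1,0,0],"twist":[0,0,0],"hand":0.25},
  {"dp":[-1,0,0],"twist":[0,0,0],"hand":0.25},
  {"dp":[-1,0,0],"twist":[0,0,0],"hand":0.25},
])

```text
clock: 66.65
tool_pos: [0.6347, 0.0692, 0.0704]
eef_rot: [0.027, 0.987, -0.004, 0.157]
contact_force: [-0.1, 0.3, 0.3]
opening: 0.63
finger_force: 0.0
```

Emit:
step_arm([
  {"dp":[0,0,-30],"twist":[0,0,0],"hand":0.25},
  {"dp":[0,0,-80],"twist":[0,0,0],"hand":0.4},
  {"dp":[0,0,-110],"twist":[0,0,0],"hand":0.4},
  {"dp":[40,0,-130],"twist":[0,0,0],"hand":0.4},
  {"dp":[90,0,-130],"twist":[0,0,0],"hand":0.4},
])

```text
clock: 67.28
tool_pos: [0.5139, 0.0759, 0.1692]
eef_rot: [0.028, 0.987, -0.003, 0.159]
contact_force: [0.7, 1.9, -0.8]
opening: 0.7
finger_force: 0.0
```

Emit:
step_arm([
  {"dp":[20,0,-20],"twist":[0,0,0],"hand":0.4},
  {"dp":[30,0,-30],"twist":[0,0,0],"hand":0.4},
  {"dp":[30,0,-30],"twist":[0,0,0],"hand":0.4},
])

```text
clock: 67.65
tool_pos: [0.4766, 0.0779, 0.1873]
eef_rot: [0.027, 0.987, -0.004, 0.158]
contact_force: [0.5, 0.7, 0.1]
opening: 0.699
finger_force: 0.0
```

```bash
python3 - <<'E'
from cases import *
s,s2=cases()
a=ortho(s,.052,(.632,-.02),.25,.0007)[0]; n=a.shape[0]//2
b=s2['pixels'][150:340,180:330]
cv2.imwrite('pics/rail.png',a[n-60:n+60,:,::-1]); cv2.imwrite('pics/rail2.png',cv2.resize(b[:,:,::-1],None,fx=3.1,fy=3.1,interpolation=cv2.INTER_CUBIC))
z=cloud(s2); m=(z[...,2]>.06)&(z[...,2]<.1)&(np.hypot(z[...,0]-.46,z[...,1]-.345)<.055); print(z[m].mean(0))
E
```

```text
[0.4755 0.3567 0.0773]
```

View pics/rail.png

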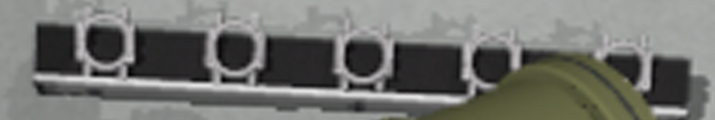

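View pics/rail2.png

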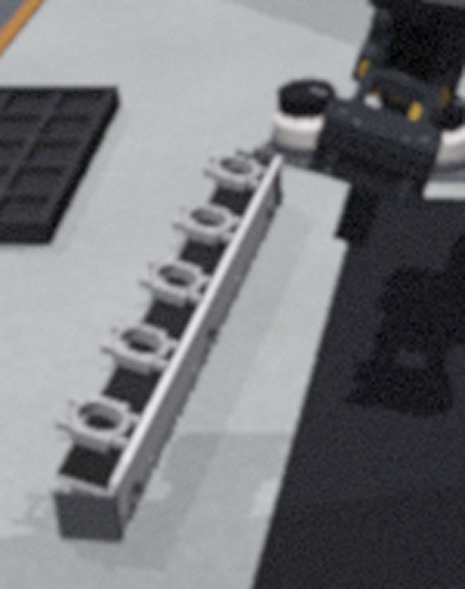

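All five cases lie flat with their lower lugs at the lip, evenly spaced and not touching. In the top crop they sit at x px 105, 235, 365, 490 and 625. The pad is empty, the toggle is off and both caps are tight, so I hand in.

```bash
python3 -c "
from plant import r
print(r.finish_job())"
```

```text
the job is handed in; nothing more can be done
None
```

The job is handed in: the polisher is off, both jar caps are screwed to their stops, and all five cases found on the pad lie flat on the ledge, lower lugs against the lip, none touching; the hand-in returned no verdict.

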